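Unlock the soap-tablet dispenser and serve one tablet

TASK

Bring the new soap-tablet dispenser into use: draw the locking plate by its top edge up out of the sloping slot across the mouth, and stand it with its thin edge down in the low front tier of the white tray. Then swing the sprung lever round to its stop and let it spring back, and set the one soap tablet that comes out flat on the tray's upper tier without dropping it. Leave the other two tablets in the dispenser and do not disturb the jar, pill splitter, tongue cleaner and compact mirror.

Things in the scene. Friction and masses are not known exactly. Their poses are not given: they have to be found in the camera images.
- dispenser: Grey soap-tablet dispenser fixed to the worktop. Origin on the worktop under the mouth; x away from the mouth, y left, z up; 'dispenser (..)' below is mm in this frame. Mouth looks to its -x. Block with the tablet well: x 2.5 to 112, y +/-51, 62 high. Open front floor, 8 high, to x = -88, lip 6 mm higher at its end. A geared pusher inside moves 66 mm to -x in a full lever swing.
- slot_foot (a point): Middle of the plate's lower edge in its slot: dispenser (-3, 0, 9.4). Two guide channels at y = +/-38 to 51 rise from here, leaning 35 deg from vertical to the dispenser's -x, 35 mm long (they end near x = -31, z = 44). While the plate is in, it blocks the mouth and so the lever.
- magazine (a point): Centre of the tablet well at floor level: dispenser (24, 0, 8). The well is open on top and holds a stack of three tablets; the pusher shoves the bottom one out under the front wall.
- lever_hinge (a point): Point on the lever's upright hinge axis: dispenser (55, 34, 70), on top of the block.
- lever (a joint): Lever angle, rad: 0 at rest (arm points 60 deg from the dispenser's +x towards its +y), grows anticlockwise from above to the stop at 1.05; the post then has gone 85 mm towards -x. Springs back to 0 when let go; takes about 1 N at the post at first, 5 N at the stop. Only a full swing brings the tablet right out.
- lever_post (a point): Centre of the top of the lever's upright round steel post, 13 mm diameter, 85 mm from the hinge axis, top 110 mm above the worktop. The post stands 36 mm above the flat arm (14 mm wide, top at 74 mm).
- plate: Locking plate of bare aluminium, 90 mm wide (its y), 85 mm high (its z), 5 mm thick (its x), thickened to 8 mm over the top 25 mm, for gripping; about 0.1 kg. Origin at the middle of its lower, thin edge. In the slot it leans 35 deg, its z pointing up and towards the dispenser's -x; it slides along its own z and is clear of the channels after 40 mm.
- plate_top (a point): Middle of the plate's top edge, 85 mm from its lower edge.
- plate_mid (a point): Centre of the plate.
- soap0: Bottom one of the three white soap tablets, round, 34 mm diameter, 14 mm thick, 16 g; origin at the centre of its underside. The lever pushes it to about dispenser x = -42 on the front floor (it may slide on, at most to the lip).
- soap1: Middle tablet, same size; drops to the bottom of the well after the stroke.
- soap2: Top tablet, same size.
- tray: White two-tier tray fixed to the worktop; origin on the worktop under the line between the tiers, x from the low front tier to the upper, z up (mm). Low tier: open box x -84 to 0, y +/-64, walls 4 thick, 50 high, floor 4 high; the plate may lean on its walls. Upper tier: shallow tray x 0 to 100, y +/-64, floor at 64, rim at 74, walls 4.
- low_floor (a point): Centre of the low tier's floor, tray (-42, 0, 4).
- up_floor (a point): Centre of the upper tier's floor, tray (50, 0, 64).
- jar: Bystander: green glass jar with cork-look lid, 64 mm diameter, 85 mm high; origin under its centre.
- splitter: Bystander: orange plastic pill splitter, 50 by 80 by 25 mm; origin under its centre.
- cleaner: Bystander: chrome tongue cleaner of 8 mm wire lying flat, 140 mm long (its x) and 48 mm wide; origin under its middle.
- mirror: Bystander: closed black compact mirror, 72 mm diameter, 13 mm high; origin under its centre.
Things that resemble listed ones, but are neither listed nor needed, are in the scene too. Of the things like the plate, leave any that is orange or pink; of the rest the smaller one is meant.

How it is judged:
On the way, in this order (a step that is already met when the one before it is completed fails the run):
1. The locking plate is drawn clear of the sloping slot, before the lever is swung (distance between plate and slot_foot above 0.06 m and value of joint lever below 0.25 rad), for 0.05 s.
2. The plate stands thin edge down in the low tier, let go and at rest (z of plate in the frame of tray below 0.018 m and x of plate_mid in the frame of tray between -0.092 and 0 m and y of plate_mid in the frame of tray between -0.035 and 0.035 m and z of plate_mid in the frame of tray below 0.075 m and contact force between the fingers and plate below 0.05 N and linear speed of plate below 0.03 m/s), for 0.2 s.
3. The lever is swung to its stop (value of joint lever above 1 rad), for 0.05 s.
4. The lever has sprung back, with one tablet out on the front floor (value of joint lever below 0.08 rad and x of soap0 in the frame of dispenser below -0.02 m), for 0.05 s.
At the end, for the whole second after the job is handed in: First tablet at rest flat (within 11 deg) on the upper tier; plate at rest in the low tier, thin edge within 18 mm of the tray's underside, centre over the tier; lever within 0.08 rad of rest; the other tablets in the well, within 10 mm of its axis (all of step 2 and x of soap0 in the frame of tray between 0.015 and 0.085 m and y of soap0 in the frame of tray between -0.05 and 0.05 m and z of soap0 in the frame of up_floor between -0.004 and 0.018 m and (angle between soap0's own z axis and vertical below 0.2 rad or angle between soap0's own z axis and vertical above 2.94 rad) and linear speed of soap0 below 0.03 m/s and value of joint lever below 0.08 rad and horizontal distance between each of soap1, soap2 and magazine below 0.01 m and z of each of soap1, soap2 in the frame of dispenser below 0.04 m); the robot touches nothing.
It fails at once if The jar, pill splitter, tongue cleaner or compact mirror is moved more than 30 mm (distance of any of jar, splitter, cleaner, mirror from where it was at the start of the episode above 0.03 m).
It fails at once if A second tablet is brought out (horizontal distance between any of soap1, soap2 and magazine above 0.02 m).
It fails at once if The tablet is dropped (falls free faster than 0.7 m/s) (linear speed of soap0 above 0.7 m/s and contact force between the fingers and soap0 below 0.02 N).
It also fails if it takes over 61 s, if anything falls off the work surface, if the arm or the gripper's body presses on something with over 40 N, if the wrist force passes 120 N, or if a joint passes its speed limit or range.

ROBOT

A 7-joint arm with a two-finger parallel gripper is mounted at the origin on the work surface. World frame = base frame: x ahead of the robot, y to its left, z up, the work surface at z = 0. Lengths are in m, angles in rad, forces in N, time in s.
With the tool pointing down it reaches from about 0.425 to 0.875 m from the base axis. Payload 8.4 kg.
Tool frame: the origin (TCP) lies on the centre line of the jaws, within the pads' length; the fingertips stand 11 mm ahead of it and the grasp point (between the pads) lies 8 mm behind it (ctrl.tips_ahead is the distance from the TCP to the fingertips, in m); z points along the fingers, y is the line along which they close (so a half turn about z gives the same grasp; the last joint's range is limited). The gripper opens to 85 mm and grips with 20 to 120 N. Pads are 22 mm wide; open, the fingers measure 114 mm over their backs; the gripper's body (76 mm by 85 mm) begins 54 mm behind the grasp point. The pads swing forward as they close: fully open they stand 13 mm farther back than shut.
Start: joints at [-1.253, 0.333, 0.04, 1.465, -0.013, 1.343, -0.059], TCP at [0.263, 0.594, 0.242] pointing down, gripper open.
Joint ranges: [-2.58, 2.58], [-0.38, 2.09], [-1.3, 1.39], [0.25, 2.4], [-1.5, 4.64], [0.08, 2.09], [-2.65, 2.65]. Speed limits (rad/s): [2.22, 2.22, 2.79, 2.79, 3.14, 3.14, 3.14].

INTERFACE

Orientations are given as a 3x3 rotation matrix whose columns are the frame's x, y, z axes.
In Python, from rig import readout, imaging, job, ctrl gives the robot as it stands.
- The arm moves only by the tool arm_command, never from a script. Its arguments are lists of equal length, an entry for each row: "offset": the shift along the world's x, y, z as a fraction of full scale, a list of three; "angular": the turn, a rotation vector about the world's x, y, z as a fraction of full scale, a list of three. A call has 1 to 20 rows; each row is the pose to reach, as a shift and turn from the pose commanded when the call began; what a row does not reach only later rows make up. Full scale, the value 1, is 100 mm for a shift and 60 degrees for a turn. A row lasts 1/12 s, in which the tool goes at most 41.7 mm and 7.16 degrees, less where a joint would pass 70% of its speed; a pose out of reach is approached as far as the arm can. A call with a number of a shift or a turn outside -1 to 1 is refused whole. A call with a gripper value outside its range is refused whole. "claw" is the gripper command: -1 is shut, 1 is fully open, values between are in proportion, set as the call begins (left out, the last holds). The fingers move at their own pace and stop on an object; the grip force is fixed at half the most. Time passes only in rows, so rows that repeat a pose let the fingers close. It gives the time, the measured TCP pose, the force, the opening and the grip force at its end, in the units of the state.
- readout.state(): the state, without advancing time (a new reading comes with each control period).
- imaging.get_image(name): name is "scene" or "side" or "wrist"; returns a dict with "frame" (384x512x3 uint8, blue, green, red), "fx", "fy", "cx", "cy" (pixels), "cam_to_world" (4x4, takes a point from camera to world coordinates). Camera axes: x right, y down, z forward; pixel columns grow to the right and rows downward; lengths in m; the calibration is good to about 2 mm. A picture is of the moment at which its call begins. There is no depth.
- job.close_job(): hands the job in; it is judged then, once.
The state is a dict: "time_s": time; "q": joint angles; "joint_vel": joint speeds; "joint_torque": joint torques, N m; "ee_pos": TCP position; "eef_rot": TCP orientation; "force": force on the tool from outside, world axes, zero at the start; "ft_torque": the same for the moment, N m; "width": opening from 0.0 (shut) to 1.0 (fully open); "gripper_force": force on a finger pad.
Only numpy, scipy, OpenCV 4.12 (cv2) and the standard library are available. Lean on these libraries where they do the work, as an engineer would, in place of code of your own. Each camera call takes 0.05 s, during which the arm holds its last target. There are 200 camera calls.

## Working session

There is one attempt and no reset: what is moved stays moved. The work goes in short steps, Python scripts to look and compute and a tool call to move; the robot and the scene stay as the last step left them, time stands still between calls to the robot, and variables do not carry over. Pictures are saved under pics/ and viewed, at most 10 in all, crops included, and the job is handed in when it is done.

Besides the shell and the picture viewer there is one more tool, called after ">>>" as name(argument=value, ...), one argument or row to a line, values as JSON. arm_command: Moves the arm, as the interface text tells. Shift numbers are shares of 100 mm and turn numbers shares of 60 degrees, none past 1 either way. Its arguments: {"type":"object","properties":{"offset":{"type":"array","items":{"type":"array","items":{"type":"number"}}},"angular":{"type":"array","items":{"type":"array","items":{"type":"number"}}},"claw":{"type":"number"}},"required":["offset","angular"]}

```bash
mkdir -p pics; ls; cat > h.py <<'E'
import numpy as np, cv2, json
from rig import readout, imaging, job, ctrl
def shot(n):
    d=imaging.get_image(n); return d
def ray(d,u,v):
    T=np.array(d["cam_to_world"]); r=T[:3,:3]@np.array([(u-d["cx"])/d["fx"],(v-d["cy"])/d["fy"],1.]); return T[:3,3],r
def onz(d,u,v,z):
    o,r=ray(d,u,v); return o+r*(z-o[2])/r[2]
def proj(d,p):
    T=np.array(d["cam_to_world"]); c=T[:3,:3].T@(np.array(p)-T[:3,3]); return np.array([d["fx"]*c[0]/c[2]+d["cx"],d["fy"]*c[1]/c[2]+d["cy"]])
def tri(d1,p1,d2,p2):
    o1,r1=ray(d1,*p1);o2,r2=ray(d2,*p2); A=np.stack([r1,-r2],1); s=np.linalg.lstsq(A,o2-o1,rcond=None)[0]
    a,b=o1+s[0]*r1,o2+s[1]*r2; return (a+b)/2,np.linalg.norm(a-b)
E
python3 - <<'E'
from h import *
import pickle
D={n:shot(n) for n in("scene","side","wrist")}
pickle.dump(D,open("d0.pkl","wb"))
for n in D: print(n,D[n]["fx"],np.round(np.array(D[n]["cam_to_world"]),3).tolist())
cv2.imwrite("pics/a.png",cv2.resize(D["scene"]["frame"],(800,600),interpolation=cv2.INTER_CUBIC))
cv2.imwrite("pics/b.png",cv2.resize(D["side"]["frame"],(800,600),interpolation=cv2.INTER_CUBIC))
print(ctrl.tips_ahead, readout.state())
E
```

```text
pics
scene 403.15451288844463 [[0.457, 0.663, -0.593, 1.259], [0.889, -0.328, 0.319, -0.333], [0.017, -0.673, -0.74, 0.982], [0.0, 0.0, 0.0, 1.0]]
side 433.6840177372255 [[0.976, -0.169, 0.137, 0.42], [-0.218, -0.771, 0.598, -0.567], [0.005, -0.614, -0.79, 0.863], [0.0, 0.0, 0.0, 1.0]]
wrist 322.74853868365824 [[0.406, 0.872, 0.275, 0.192], [0.914, -0.386, -0.125, 0.627], [-0.003, 0.302, -0.953, 0.372], [0.0, 0.0, 0.0, 1.0]]
0.011 {'time_s': 0.15, 'q': array([-1.25318568,  0.33376625,  0.03986871,  1.46605888, -0.01341301,
        1.34329466, -0.05852979]), 'joint_vel': array([-0.00111907, -0.00174707,  0.00104101, -0.00268973,  0.00089335,
        0.00153745,  0.00078632]), 'joint_torque': array([ 2.68824158e-03, -6.59044790e+01,  1.36726666e+00, -4.05871689e+01,
        1.69287587e-02,  9.63783008e-03,  3.68568237e-05]), 'ee_pos': array([0.26302479, 0.59403687, 0.24161862]), 'eef_rot': array([[-9.14367649e-01,  4.04884677e-01, -4.47493876e-04],
       [ 4.04884918e-01,  9.14366891e-01, -1.17926110e-03],
       [-6.82911663e-05, -1.25946173e-03, -9.99999205e-01]]), 'force': array([ 0.80904188,  0.61009444, -0.32963613]), 'ft_torque': array([ 0.00390565, -0.00925705, -0.03142514]), 'gripper_force': 0.0, 'width': 1.0042677891187686}
```

View pics/a.png

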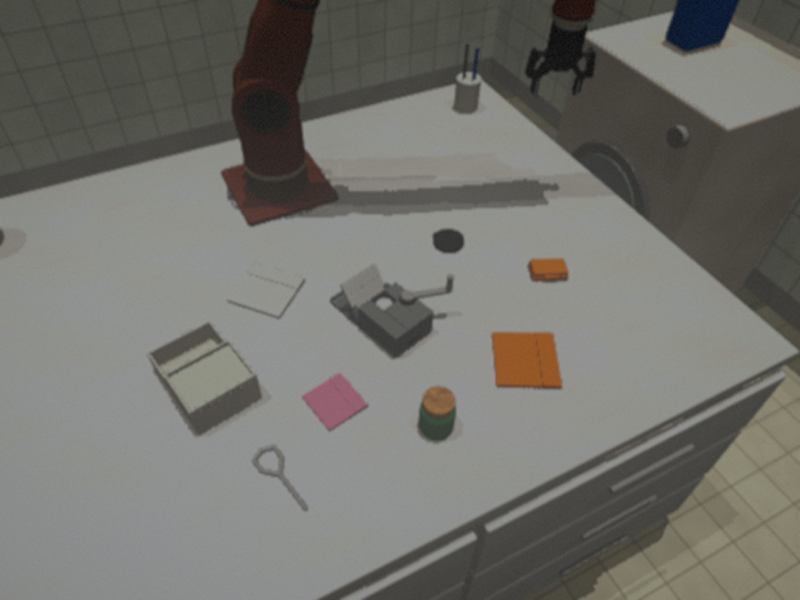

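View pics/b.png

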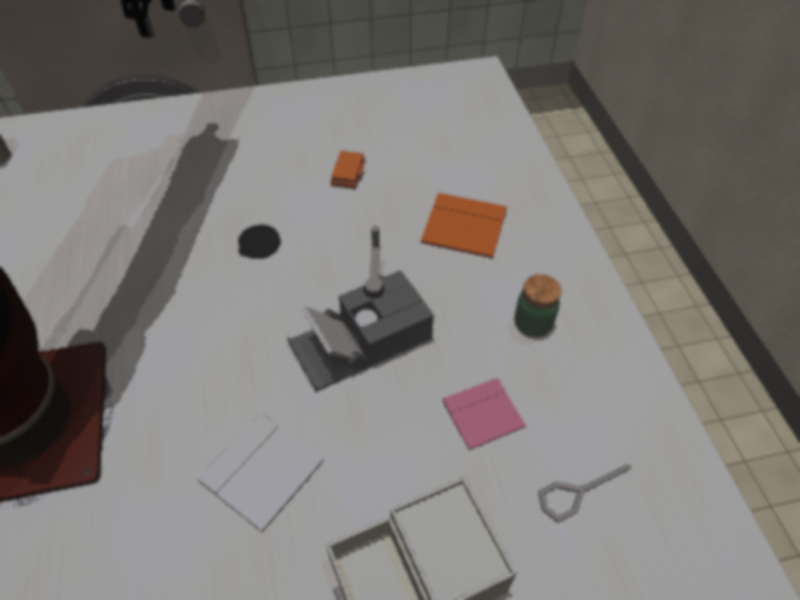

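The scene view shows the dispenser at about (385,310) with a plate in its slot at (362,285). The tray is at (205,378), the mirror at (448,240), the splitter at (548,269), the jar at (437,412) and the cleaner at (278,475). There are four plate-like things:
- grey-white plate in the slot, scene (362,285)
- larger grey-white plate lying flat, (265,288)
- orange one, (526,360)
- pink one, (335,402)

The slot plate is neither orange nor pink, and it is the smaller of the other two. I'll confirm it in an enlarged crop.

```bash
python3 - <<'E'
from h import *
import pickle
D=pickle.load(open("d0.pkl","rb"))
a=D["scene"]["frame"][160:235,200:300]; b=D["side"]["frame"][140:252,180:280+0]
c=D["scene"]["frame"][200:280,90:172]; d=D["side"]["frame"][300:384,200:335]
f=lambda i,s: cv2.resize(i,s,interpolation=cv2.INTER_CUBIC)
M=np.vstack([np.hstack([f(a,(400,300)),f(b,(400,300))]),np.hstack([f(c,(400,300)),f(d,(400,300))])])
cv2.imwrite("pics/c.png",np.clip(M*1.4,0,255).astype(np.uint8))
E
```

```text
(no output)
```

View pics/c.png

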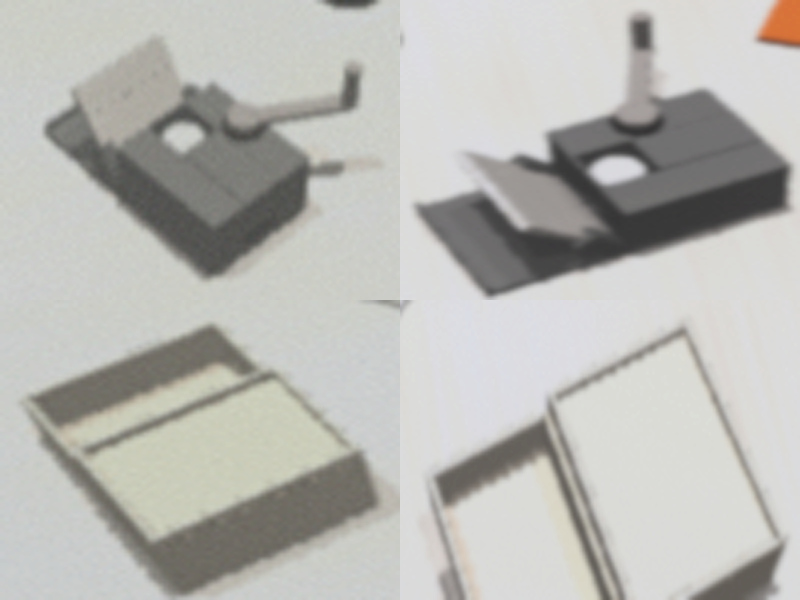

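```bash
cat > fit.py <<'E'
from h import *
import pickle
from scipy.optimize import least_squares
D=pickle.load(open("d0.pkl","rb"))
A=lambda u,v:("scene",200+u/4,160+v/4); B=lambda u,v:("side",180+(u-400)/4,140+v/2.679)
C=lambda u,v:("scene",90+u/4.878,200+v/3.75); E=lambda u,v:("side",200+(u-400)/2.963,300+v/3.571-300/3.571)
disp=[((112,-51,62),A(212,227)),((112,51,62),A(308,160)),((112,-51,0),A(210,278)),((2.5,51,62),B(548,135)),((112,51,62),B(705,90)),((112,-51,62),B(790,168)),((112,-51,0),B(790,208)),((2.5,-51,62),B(625,215))]
tray=[((100,64,74),C(362,450)),((100,-64,74),C(150,545)),((0,64,74),C(272,372)),((0,-64,74),C(85,455)),((-84,64,50),C(212,325)),((-84,-64,50),C(27,400)),((0,64,74),E(548,398)),((100,64,74),E(685,325)),((100,-64,74),E(782,540)),((-84,64,50),E(433,478))]
def W(q,p):
    c,s=np.cos(q[2]),np.sin(q[2]); p=np.array(p)/1000
    return np.array([q[0]+c*p[0]-s*p[1],q[1]+s*p[0]+c*p[1],p[2]])
def fit(pts,q0):
    f=lambda q:np.concatenate([proj(D[n],W(q,p))-[u,v] for p,(n,u,v) in pts])
    r=least_squares(f,q0,loss="soft_l1"); print(np.round(r.x,4),np.degrees(r.x[2])); print(np.round(f(r.x).reshape(-1,2),1).tolist()); return r.x
if __name__=="__main__":
    o=np.mean([onz(D["scene"],A(210,180)[1],A(210,180)[2],.062),],axis=0); print(o)
    best=fit(disp,[o[0],o[1],.2]); 
    t=onz(D["scene"],C(180,420)[1],C(180,420)[2],.06)
    tb=fit(tray,[t[0],t[1],.2])
    for p in [(-88,51,8),(-88,-51,8),(-88,51,14)]: print(p,[proj(D[n],W(best,p)).round(1).tolist() for n in("scene","side")])
    post=(55+85*np.cos(np.pi/3),34+85*np.sin(np.pi/3),110)
    print("post",W(best,post),[proj(D[n],W(best,post)).round(1).tolist() for n in("scene","side")], A(353,65),B(640,15))
    s,c=np.sin(np.radians(35)),np.cos(np.radians(35))
    for y in(-45,0,45):
        p=(-3-85*s,y,9.4+85*c); print("ptop",W(best,p),[proj(D[n],W(best,p)).round(1).tolist() for n in("scene","side")])
    np.save("pose.npy",[best,tb]); print(np.linalg.norm(best[:2]),np.linalg.norm(tb[:2]))
E
python3 fit.py
```

```text
[0.56810024 0.03648095 0.062     ]
[0.4871 0.0297 0.2922] 16.74429942055644
[[-1.2, 0.5], [-1.0, -0.7], [-1.0, 0.6], [-0.7, -0.8], [0.3, -1.0], [0.7, -1.1], [-0.5, -0.6], [0.2, 0.3]]
[ 0.5001 -0.3303  0.2264] 12.972317998542616
[[-1.2, -79.1], [-0.4, -78.6], [-1.3, -80.6], [-4.7, -79.2], [-1.8, -80.0], [-4.0, -78.3], [2.4, -1.5], [3.0, -2.7], [5.6, -1.3], [0.5, -0.1]]
(-88, 51, 8) [[232.4, 177.3], [183.9, 217.9]]
(-88, -51, 8) [[209.0, 192.6], [202.0, 250.0]]
(-88, 51, 14) [[232.3, 176.0], [183.6, 216.5]]
post [0.54942015 0.16082063 0.11      ] [[286.4, 176.7], [240.0, 146.2]] ('scene', 288.25, 176.25) ('side', 240.0, 145.59910414333706)
ptop [ 0.45046224 -0.028321    0.07902792] [[216.5, 182.5], [213.0, 224.1]]
ptop [0.43749769 0.014771   0.07902792] [[227.5, 175.4], [204.1, 209.6]]
ptop [0.42453315 0.057863   0.07902792] [[238.1, 168.6], [195.7, 195.7]]
0.48796087685102296 0.5993646057834651
```

```bash
sed -i 's#200+v/3.75)#200+(v-300)/3.75)#; s#C(180,420)#C(180,420)#g' fit.py; python3 fit.py | sed -n 4,6p; python3 - <<'E'
from fit import *
b,t=np.load("pose.npy"); print(W(t,(-42,0,4)),W(t,(50,0,64)))
S=D["scene"]; st=readout.state()
for n,uv,z in[("mirror",(448,240),.013),("splitter",(548,269),.02),("jar",(437,412),.05),("cleanerhead",(268,458),.0)]: print(n,onz(S,uv[0]/1.5625,uv[1]/1.5625,z).round(3))
print(np.degrees(np.arctan2(st["eef_rot"][1,1],st["eef_rot"][0,1])))
E
```

```text
[ 0.496  -0.3287  0.2165] 12.407071571048444
[[-1.3, -0.1], [-0.7, -0.0], [-1.1, -1.6], [-4.6, -0.7], [-1.3, -1.1], [-3.6, 0.1], [0.4, -2.0], [1.2, -2.7], [3.0, -1.0], [-1.7, -1.0]]
(-88, 51, 8) [[232.4, 177.3], [183.9, 217.9]]
[ 0.45497668 -0.33767455  0.004     ] [ 0.54482809 -0.31790781  0.064     ]
mirror [0.371 0.275 0.013]
splitter [0.554 0.419 0.02 ]
jar [0.776 0.012 0.05 ]
cleanerhead [ 0.7   -0.273  0.   ]
66.11607927253947
```

The plate in the slot is the grey-white one. Its predicted top corners (216.5,182.5) and (238,169) match the crop, so it is the 90 mm one, and the larger plate lying loose is the decoy. I'll move over the dispenser.

>>> arm_command(
  offset=[
    [0.3,-0.96,0.0],
    [0.3,-0.96,0.0],
    [0.3,-0.96,0.0],
  ],
  angular=[
    [0,0,-0.137],
    [0,0,-0.137],
    [0,0,-0.137],
  ],
  claw=1,
)

```text
time_s: 0.4
ee_pos: [0.2957, 0.4937, 0.2419]
eef_rot: [[-0.844, 0.536, 0.001], [0.536, 0.844, -0.003], [-0.002, -0.002, -1.0]]
force: [1.2, 0.3, 0.5]
width: 1.002
gripper_force: 0.0
```

>>> arm_command(
  offset=[
    [0.3,-0.96,0.0],
    [0.3,-0.96,0.0],
    [0.3,-0.96,0.0],
  ],
  angular=[
    [0,0,-0.137],
    [0,0,-0.137],
    [0,0,-0.137],
  ],
)

```text
time_s: 0.65
ee_pos: [0.3254, 0.3972, 0.2422]
eef_rot: [[-0.758, 0.652, 0.0], [0.652, 0.758, -0.001], [-0.001, -0.001, -1.0]]
force: [1.3, 0.2, 0.2]
width: 1.001
gripper_force: 0.0
```

>>> arm_command(
  offset=[
    [0.3,-0.96,0.0],
    [0.3,-0.96,0.0],
    [0.3,-0.96,0.0],
  ],
  angular=[
    [0,0,-0.137],
    [0,0,-0.137],
    [0,0,-0.137],
  ],
)

```text
time_s: 0.9
ee_pos: [0.3549, 0.3014, 0.2423]
eef_rot: [[-0.658, 0.753, 0.0], [0.753, 0.658, -0.001], [-0.001, -0.001, -1.0]]
force: [1.2, -0.3, -0.0]
width: 1.0
gripper_force: 0.0
```

>>> arm_command(
  offset=[
    [0.3,-0.96,0.0],
    [0.3,-0.96,0.0],
    [0.3,-0.96,0.0],
  ],
  angular=[
    [0,0,-0.137],
    [0,0,-0.137],
    [0,0,-0.137],
  ],
)

```text
time_s: 1.15
ee_pos: [0.3845, 0.2054, 0.2423]
eef_rot: [[-0.543, 0.84, 0.0], [0.84, 0.543, -0.0], [-0.0, -0.0, -1.0]]
force: [1.0, -0.3, -0.6]
width: 1.0
gripper_force: 0.0
```

>>> arm_command(
  offset=[
    [0.3,-0.96,0.0],
    [0.3,-0.96,0.0],
    [0.3,-0.96,0.0],
  ],
  angular=[
    [0,0,-0.137],
    [0,0,-0.137],
    [0,0,-0.137],
  ],
)

```text
time_s: 1.4
ee_pos: [0.4142, 0.1093, 0.2425]
eef_rot: [[-0.417, 0.909, 0.0], [0.909, 0.417, -0.0], [-0.0, 0.0, -1.0]]
force: [0.4, 0.3, 0.1]
width: 0.999
gripper_force: 0.0
```

>>> arm_command(
  offset=[
    [0.27,-0.94,0.0],
    [0.27,-0.94,0.0],
    [0.27,-0.94,0.0],
  ],
  angular=[
    [0,0,-0.137],
    [0,0,-0.137],
    [0,0,-0.137],
  ],
)

```text
time_s: 1.65
ee_pos: [0.441, 0.0148, 0.2426]
eef_rot: [[-0.283, 0.959, 0.001], [0.959, 0.283, -0.001], [-0.001, 0.001, -1.0]]
force: [-0.4, -0.4, -0.3]
width: 0.997
gripper_force: 0.0
```

```bash
python3 - <<'E'
from h import *
import pickle
s=readout.state(); print(s["time_s"],s["q"].round(3),s["ee_pos"].round(4)); print(s["eef_rot"].round(3))
d=shot("wrist"); pickle.dump(d,open("w1.pkl","wb")); cv2.imwrite("pics/w1.png",np.clip(cv2.resize(d["frame"],(800,600))*1.3,0,255).astype(np.uint8))
E
```

```text
1.65 [-0.748 -0.15   0.563  1.965  0.084  1.304  0.074] [0.441  0.0148 0.2426]
[[-0.283  0.959  0.001]
 [ 0.959  0.283 -0.001]
 [-0.001  0.001 -1.   ]]
```

View pics/w1.png

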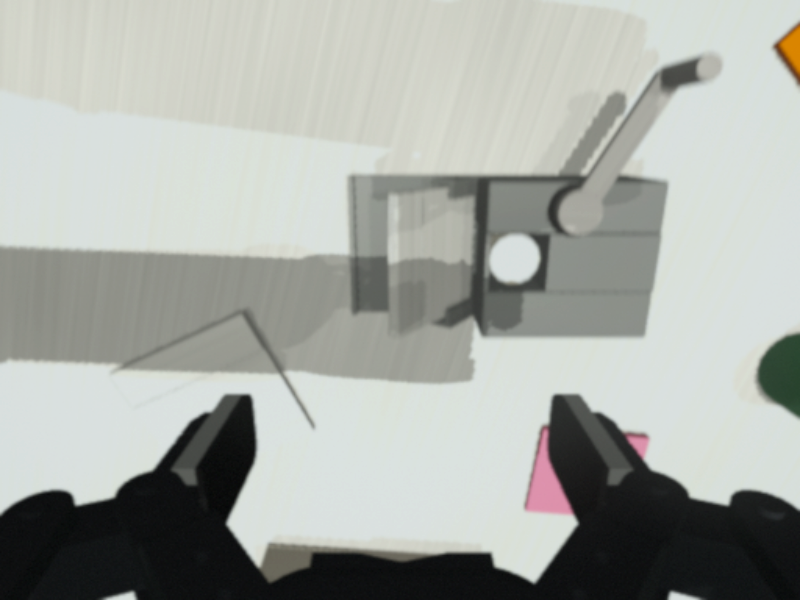

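The wrist view shows the dispenser aligned with the image. The plate's top edge is at about (391,192) to (391,335), the post top at (709,66), and the block's near corners at (484,335) and (645,335). I'll try a small tilt to learn the arm's reach.

>>> arm_command(
  offset=[
    [0,0,0],
    [0,0,0],
    [0,0,0],
    [0,0,0],
  ],
  angular=[
    [0.072,-0.239,0],
    [0.072,-0.239,0],
    [0.072,-0.239,0],
    [0.072,-0.239,0],
  ],
)

```text
time_s: 2.03
ee_pos: [0.4388, 0.0202, 0.2419]
eef_rot: [[-0.29, 0.925, 0.248], [0.957, 0.279, 0.076], [0.001, 0.259, -0.966]]
force: [-0.1, 0.7, 0.0]
width: 1.0
gripper_force: 0.0
```

```bash
cat > fk.py <<'E'
from fit import *
from scipy.spatial.transform import Rotation as R
def fk(q,m):
    o1,o7,d1,a,b,c=m[:6]
    Z=lambda t:R.from_euler('z',-t).as_matrix(); Y=lambda t:R.from_euler('y',t).as_matrix()
    M=Z(q[0]+o1)@Y(q[1]); p=np.array([0,0,d1])+M@[0,0,a]
    M=M@Z(q[2])@Y(q[3]); p=p+M@[0,0,b]
    M=M@Z(q[4])@Y(q[5]); p=p+M@[0,0,c]
    return p,M@Z(q[6]+o7)
E
python3 - <<'E'
from fk import *
s=readout.state(); print(s["q"].round(4).tolist(),s["ee_pos"].round(4),s["eef_rot"].round(3).tolist())
b,t=np.load("pose.npy"); d=pickle.load(open("w1.pkl","rb"))
for p,o in[((2.5,-51,62),(484,335)),((112,-51,62),(645,335)),((112,51,62),(667,182)),((2.5,51,62),(487,178)),((97.5,107.6,110),(709,66)),((-51.8,-45,79),(391,335)),((-51.8,45,79),(392,192)),((24,0,50),(514,259))]:
    print(p,(proj(d,W(b,p))*1.5625-o).round(1))
print([(proj(d,W(t,p))*1.5625).round(0) for p in((-84,64,50),(0,64,50))])
Q=[[-1.25318568,0.33376625,0.03986871,1.46605888,-0.01341301,1.34329466,-0.05852979],[-0.748,-0.15,0.563,1.965,0.084,1.304,0.074],s["q"]]
P=[[0.26302479,0.59403687,0.24161862],[0.441,0.0148,0.2426],s["ee_pos"]]
RR=[np.array([[-.914368,.404885,-.000447],[.404885,.914367,-.001179],[0,-.00126,-1]]),np.array([[-.283,.959,.001],[.959,.283,-.001],[-.001,.001,-1]]),s["eef_rot"]]
def f(m): return np.concatenate([np.r_[fk(q,m)[0]-p,.3*(fk(q,m)[1]-r).ravel()] for q,p,r in zip(Q,P,RR)])
best=min((least_squares(f,[x,y,.3,.5,.5,.4]) for x in(0,1.57,3.14,-1.57) for y in(0,1.57,3.14,-1.57)),key=lambda r:r.cost)
print(best.cost,best.x.round(4)); print(best.fun.reshape(3,12).round(3)); np.save("fk.npy",best.x)
E
```

```text
[-0.6875, -0.3734, 0.4556, 2.1436, 0.1657, 1.077, -0.0042] [0.4388 0.0202 0.2419] [[-0.29, 0.925, 0.248], [0.957, 0.279, 0.076], [0.001, 0.259, -0.966]]
(2.5, -51, 62) [-5.1  8.9]
(112, -51, 62) [-1.3  7.9]
(112, 51, 62) [0.3 4. ]
(2.5, 51, 62) [-1.3  9.2]
(97.5, 107.6, 110) [-3.6  7.7]
(-51.8, -45, 79) [ 6.  10.9]
(-51.8, 45, 79) [3.5 9.1]
(24, 0, 50) [-1.9  5.7]
[array([252., 592.]), array([354., 598.])]
0.00016221458184143784 [0.0814 4.7931 0.2649 0.4703 0.5135 0.3529]
[[ 0.01   0.    -0.002  0.     0.    -0.     0.    -0.     0.     0.
  -0.     0.   ]
 [-0.005  0.006 -0.001  0.     0.    -0.     0.    -0.    -0.    -0.
  -0.     0.   ]
 [-0.002  0.009  0.002  0.001 -0.     0.002  0.     0.001 -0.006 -0.006
  -0.    -0.   ]]
```

```bash
cat > plan.py <<'E'
from fk import *
b,t=np.load("pose.npy"); DR=R.from_euler('z',b[2]).as_matrix(); TR=R.from_euler('z',t[2]).as_matrix()
def grip(phi,lean=35,s=74,y=-8,back=0):   # TCP pose (disp frame mm -> world)
    a=np.radians(lean); f=np.radians(phi)
    zp=np.array([-np.sin(a),0,np.cos(a)]); xp=np.array([np.cos(a),0,np.sin(a)]); yp=np.array([0,1,0])
    z=-zp*np.cos(f)+yp*np.sin(f); M=np.stack([np.cross(xp,z),xp,z],1)
    p=np.array([-3,0,9.4])+s*zp+y*yp+(8-back)*z
    return W(b,p),DR@M,DR@zp
def cmd(p,M,p0=None,M0=None):
    s=readout.state(); p0=s["ee_pos"] if p0 is None else p0; M0=s["eef_rot"] if M0 is None else M0
    return ((p-p0)*10).round(3).tolist(),(R.from_matrix(M@M0.T).as_rotvec()/np.radians(60)).round(3).tolist()
def st():
    s=readout.state(); print(round(s["time_s"],2),s["q"].round(3).tolist(),s["ee_pos"].round(4),"F",s["force"].round(1),"w",round(s["width"],3),s["gripper_force"])
E
python3 - <<'E'
from plan import *
for phi in(40,45,50):
    p,M,z=grip(phi,back=70); m=np.load("fk.npy")
    f=lambda q:np.r_[fk(q,m)[0]-p,.3*(fk(q,m)[1]-M).ravel(),.001*(q-readout.state()["q"])]
    lo=[-2.58,-.38,-1.3,.25,-1.5,.08,-2.65];hi=[2.58,2.09,1.39,2.4,4.64,2.09,2.65]
    for name,P in(("pre",p),("grip",grip(phi)[0]),("out",grip(phi)[0]+.07*z)):
        p=P; r=min((least_squares(f,np.clip(readout.state()["q"]+d,lo,hi),bounds=(lo,hi)) for d in (0,.3,-.3,np.array([.5,.3,-.5,0,.5,0,-.5]))),key=lambda r:r.cost); print(phi,name,P.round(4),r.x.round(2),np.abs(r.fun[:3]).max().round(4))
p,M,_=grip(45,back=70); print(cmd(p,M)); st()
E
```

```text
40 pre [ 0.4312 -0.0371  0.1089] [ 0.15  0.3   0.52  2.16 -0.94  1.39  1.72] 0.0
40 grip [0.4477 0.0149 0.065 ] [ 0.11  0.36  0.43  2.22 -1.05  1.27  1.76] 0.0Traceback (most recent call last):
  File "<stdin>", line 7, in <module>
  File "<stdin>", line 7, in <genexpr>
    return func(*args, **kwargs)
    result = trf(vector_fun.fun, vector_fun.jac, x0, f0, J0, lb, ub, ftol, xtol,
                 gtol, max_nfev, x_scale, loss_function, tr_solver,
                 tr_options.copy(), verbose, callback=callback_wrapped)
    return trf_bounds(
        fun, jac, x0, f0, J0, lb, ub, ftol, xtol, gtol, max_nfev, x_scale,
        loss_function, tr_solver, tr_options, verbose, callback=callback)
    J = jac(x)
    self._update_jac()
    ~~~~~~~~~~~~~~~~^^
    self.J = self.jac_wrapped(xp_copy(self.x), f0=self.f)
             ~~~~~~~~~~~~~~~~^^^^^^^^^^^^^^^^^^^^^^^^^^^^
    J, dct = approx_derivative(
             ~~~~~~~~~~~~~~~~~^
        self.fun,
        ^^^^^^^^^
    ...<2 lines>...
        **self.finite_diff_options,
        ^^^^^^^^^^^^^^^^^^^^^^^^^^^
    )
    ^
    J, _nfev = _dense_difference(fun_wrapped, x0, f0, h,
               ~~~~~~~~~~~~~~~~~^^^^^^^^^^^^^^^^^^^^^^^^
                             use_one_sided, method,
                             ^^^^^^^^^^^^^^^^^^^^^^
                             mf)
                             ^^^
    df = [f_eval - f0 for f_eval in f_evals]
                                    ^^^^^^^
    f = np.atleast_1d(self.fun(x, *self.args, **self.kwargs))
                      ~~~~~~~~^^^^^^^^^^^^^^^^^^^^^^^^^^^^^^
    return np.atleast_1d(self.fun(x))
                         ~~~~~~~~^^^
    return self.f(x, *self.args, **self.kwargs)
           ~~~~~~^^^^^^^^^^^^^^^^^^^^^^^^^^^^^^
  File "<stdin>", line 4, in <lambda>
ValueError: time passes only in moves, steps and waits
```

```bash
python3 - <<'E'
from plan import *
s0=readout.state(); q0=s0["q"]; m=np.load("fk.npy")
lo=[-2.58,-.38,-1.3,.25,-1.5,.08,-2.65];hi=[2.58,2.09,1.39,2.4,4.64,2.09,2.65]
for phi in(40,48):
    _,M,z=grip(phi); g=grip(phi)[0]
    for name,p in(("pre",grip(phi,back=70)[0]),("grip",g),("out",g+.07*z)):
        f=lambda q:np.r_[fk(q,m)[0]-p,.3*(fk(q,m)[1]-M).ravel(),.001*(q-q0)]
        r=least_squares(f,np.clip(q0+.1,lo,hi),bounds=(lo,hi)); print(phi,name,p.round(4),r.x.round(2),np.abs(r.fun[:3]).max().round(4))
p,M,_=grip(42,back=70); print(cmd(p,M,s0["ee_pos"],s0["eef_rot"]))
E
```

```text
40 pre [ 0.4312 -0.0371  0.1089] [ 0.15  0.3   0.52  2.16 -0.94  1.39  1.72] 0.0
40 grip [0.4477 0.0149 0.065 ] [ 0.11  0.36  0.43  2.22 -1.05  1.27  1.76] 0.0
40 out [0.4093 0.0033 0.1223] [ 0.01  0.2   0.61  2.26 -0.94  1.36  1.68] 0.0
48 pre [ 0.4363 -0.042   0.104 ] [ 0.29  0.43  0.39  2.06 -0.92  1.51  1.75] 0.0
48 grip [0.4471 0.0155 0.0656] [ 0.23  0.46  0.33  2.13 -1.01  1.39  1.78] 0.0
48 out [0.4086 0.0039 0.123 ] [ 0.15  0.32  0.49  2.18 -0.93  1.49  1.73] 0.0
([-0.063, -0.586, -1.341], [0.701, -0.121, 0.296])
```

>>> arm_command(
  offset=[
    [-0.06,-0.59,-0.3],
    [-0.06,-0.59,-0.3],
    [-0.06,-0.59,-0.3],
    [-0.06,-0.59,-0.3],
    [-0.06,-0.59,-0.3],
    [-0.06,-0.59,-0.3],
    [-0.06,-0.59,-0.3],
    [-0.06,-0.59,-0.3],
    [-0.06,-0.59,-0.3],
    [-0.06,-0.59,-0.3],
    [-0.06,-0.59,-0.3],
    [-0.06,-0.59,-0.3],
  ],
  angular=[
    [0.701,-0.121,0.296],
    [0.701,-0.121,0.296],
    [0.701,-0.121,0.296],
    [0.701,-0.121,0.296],
    [0.701,-0.121,0.296],
    [0.701,-0.121,0.296],
    [0.701,-0.121,0.296],
    [0.701,-0.121,0.296],
    [0.701,-0.121,0.296],
    [0.701,-0.121,0.296],
    [0.701,-0.121,0.296],
    [0.701,-0.121,0.296],
  ],
  claw=0.1,
)

```text
time_s: 3.03
ee_pos: [0.413, -0.0212, 0.2326]
eef_rot: [[-0.572, 0.785, 0.237], [0.63, 0.236, 0.74], [0.525, 0.573, -0.629]]
force: [0.2, 1.0, -0.8]
width: 0.547
gripper_force: 0.0
```

```bash
python3 - <<'E'
from plan import *
st(); p,M,_=grip(42,back=70); print(cmd(p,M)); print((p-W(b,(0,0,0))).round(3))
E
```

```text
3.03 [-0.915, -0.379, 1.384, 2.175, -0.545, 1.222, 1.188] [ 0.413  -0.0212  0.2326] F [ 0.2  1.  -0.8] w 0.547 0.0
([0.195, -0.172, -1.249], [0.029, 0.008, 0.021])
[-0.055 -0.068  0.108]
```

>>> arm_command(
  offset=[
    [0.1,-0.3,-0.5],
    [0.1,-0.3,-0.5],
    [0,0,-1.0],
    [0,0,-1.0],
    [0,0,-1.0],
    [0,0,-1.0],
    [0,0,-1.0],
    [0,0,-1.0],
  ],
  angular=[
    [0,0,0],
    [0,0,0],
    [0,0,0],
    [0,0,0],
    [0,0,0],
    [0,0,0],
    [0,0,0],
    [0,0,0],
  ],
)

```text
time_s: 3.7
ee_pos: [0.3854, 0.0024, 0.1678]
eef_rot: [[-0.564, 0.785, 0.258], [0.657, 0.237, 0.716], [0.501, 0.573, -0.649]]
force: [0.6, 0.2, 0.5]
width: 0.549
gripper_force: 0.0
```

```bash
python3 - <<'E'
from plan import *
st(); p,M,_=grip(42,back=70); s=readout.state(); print(cmd(p,M)); print(s["eef_rot"].round(4).tolist(),M.round(4).tolist())
E
```

```text
3.7 [-0.891, -0.38, 1.384, 2.326, -0.557, 1.076, 1.281] [0.3854 0.0024 0.1678] F [0.6 0.2 0.5] w 0.549 0.0
([0.471, -0.408, -0.601], [0.057, 0.016, 0.04])
[[-0.564, 0.7846, 0.2576], [0.6568, 0.2372, 0.7158], [0.5005, 0.5729, -0.6491]] [[-0.5816, 0.7844, 0.2154], [0.6011, 0.236, 0.7636], [0.5481, 0.5736, -0.6087]]
```

```bash
cat > sim.py <<'E'
from plan import *
LO=np.array([-2.58,-.38,-1.3,.25,-1.5,.08,-2.65]);HI=np.array([2.58,2.09,1.39,2.4,4.64,2.09,2.65])
def fk2(q,m):
    o1,o7,d1,a,b_,c,bx,by,yaw,ex,ey,wx=m
    Z=lambda t:R.from_euler('z',-t).as_matrix(); Y=lambda t:R.from_euler('y',t).as_matrix()
    M=Z(q[0]+o1)@Y(q[1]); p=np.array([bx,by,d1])+M@[ex,0,a]
    M=M@Z(q[2]+ey)@Y(q[3]); p=p+M@[wx,0,b_]
    M=M@Z(q[4]+yaw)@Y(q[5]); p=p+M@[0,0,c]
    return p,M@Z(q[6]+o7)
Q=[[-1.25318568,0.33376625,0.03986871,1.46605888,-0.01341301,1.34329466,-0.05852979],[-0.748,-0.15,0.563,1.965,0.084,1.304,0.074],[-0.6875,-0.3734,0.4556,2.1436,0.1657,1.077,-0.0042],[-0.915,-0.379,1.384,2.175,-0.545,1.222,1.188],[-0.891,-0.38,1.384,2.326,-0.557,1.076,1.281]]
P=[[0.26302479,0.59403687,0.24161862],[0.441,0.0148,0.2426],[.4388,.0202,.2419],[.413,-.0212,.2326],[.3854,.0024,.1678]]
RR=[[[-.914368,.404885,-.000447],[.404885,.914367,-.001179],[0,-.00126,-1]],[[-.283,.959,.001],[.959,.283,-.001],[-.001,.001,-1]],[[-0.29,0.925,0.248],[0.957,0.279,0.076],[0.001,0.259,-0.966]],[[-0.572,0.785,0.237],[0.63,0.236,0.74],[0.525,0.573,-0.629]],[[-0.564,0.7846,0.2576],[0.6568,0.2372,0.7158],[0.5005,0.5729,-0.6491]]]
RR=np.array(RR)
def fitfk():
    f=lambda m:np.concatenate([np.r_[fk2(q,m)[0]-p,.3*(fk2(q,m)[1]-r).ravel()] for q,p,r in zip(Q,P,RR)]+[.002*m[6:]])
    m0=np.r_[np.load("fk.npy"),np.zeros(6)]; r=least_squares(f,m0); return r
def jac(q,m,p,M,p1,M1):
    J=np.zeros((6,7))
    for i in range(7):
        d=q.copy(); d[i]+=1e-5; a,A=fk2(d,m); J[:3,i]=(a-p)/1e-5; J[3:,i]=R.from_matrix(A@M.T).as_rotvec()/1e-5
    return J
def go(q,m,p1,M1,n=40,w=.3):
    for k in range(n):
        p,M=fk2(q,m); e=np.r_[p1-p,R.from_matrix(M1@M.T).as_rotvec()]/max(1,n-k)
        if k>n-4: e*=1
        J=jac(q,m,p,M,p1,M1); act=np.ones(7,bool)
        for _ in range(3):
            Ja=J*act; dq=Ja.T@np.linalg.solve(Ja@Ja.T+1e-4*np.eye(6),e)
            bad=act&((q+dq<LO)|(q+dq>HI))
            if not bad.any(): break
            act&=~bad
        q=np.clip(q+dq,LO,HI)
    return q
E
python3 - <<'E'
from sim import *
r=fitfk(); m=r.x; np.save("fk2.npy",m); print(m.round(4)); print(np.abs(r.fun[:60]).reshape(5,12).max(1).round(4))
q=np.array(Q[0])
for i in(1,2): q=go(q,m,np.array(P[i]),RR[i]); print(q.round(2),np.array(Q[i]).round(2))
p,M,_=grip(42,back=70); q=go(q,m,np.array([.4328,-.0388,.2119]),M); print(q.round(2),np.round(Q[3],2),fk2(q,m)[0].round(3))
E
```

```text
[-4.2000e-03  4.7235e+00  2.4930e-01  5.2530e-01  5.2110e-01  3.4850e-01
  2.5500e-02 -2.5700e-02  4.4000e-03 -7.4000e-03  1.7400e-02  4.1000e-02]
[0.003  0.0031 0.0053 0.0048 0.0025]
[-0.77 -0.16  0.58  1.97  0.09  1.31  0.07] [-0.75 -0.15  0.56  1.96  0.08  1.3   0.07]
[-0.74 -0.38  0.5   2.13  0.19  1.08 -0.02] [-0.69 -0.37  0.46  2.14  0.17  1.08 -0.  ]
[-0.89 -0.34  1.39  2.18 -0.58  1.27  1.23] [-0.92 -0.38  1.38  2.17 -0.55  1.22  1.19] [ 0.409 -0.019  0.237]
```

```bash
cat > search.py <<'E'
from sim import *
m=np.load("fk2.npy"); q0=np.array(Q[4])
p,M,z=grip(42,back=70); g=grip(42)[0]
Md=DR@np.array([[0,1,0],[1,0,0],[0,0,-1.]])
c0=np.array([.385,.002,.168])
res=[]
for x in(.4,.5,.6):
  for y in(-.2,-.35,-.5):
    for zz in(.2,.3):
      for o,Mo in(("M",M),("dn",Md)):
        q=go(q0,m,np.array([x,y,zz]),Mo,25); qa=q
        q=go(q,m,np.array([p[0],p[1]-.03,.17]),M,25); q=go(q,m,p,M,10); e=np.linalg.norm(fk2(q,m)[0]-p); q2=go(q,m,g,M,8); e2=np.linalg.norm(fk2(q2,m)[0]-g)
        q3=go(q2,m,g+.07*z,M,8); e3=np.linalg.norm(fk2(q3,m)[0]-g-.07*z)
        res.append((e+e2+e3,x,y,zz,o,qa.round(2).tolist(),q2.round(2).tolist()))
for r in sorted(res,key=lambda r:r[0])[:5]: print(r)
E
python3 search.py
```

```text
(np.float64(0.00036143391986089956), 0.4, -0.35, 0.2, 'dn', [-0.52, 0.18, 1.31, 1.89, -0.19, 1.22, 1.15], [-0.2, 0.52, 0.85, 2.24, -1.21, 1.46, 1.96])
(np.float64(0.0003615479682667497), 0.4, -0.5, 0.3, 'dn', [-0.09, 0.45, 1.3, 1.53, -0.44, 1.5, 1.52], [-0.2, 0.52, 0.85, 2.24, -1.21, 1.46, 1.96])
(np.float64(0.0003616592465687559), 0.4, -0.5, 0.2, 'dn', [-0.06, 0.56, 1.28, 1.66, -0.56, 1.35, 1.61], [-0.2, 0.52, 0.85, 2.24, -1.21, 1.46, 1.96])
(np.float64(0.0003622850187191563), 0.5, -0.2, 0.2, 'dn', [-0.69, 0.15, 1.1, 1.87, -0.15, 1.21, 0.75], [-0.21, 0.52, 0.85, 2.24, -1.21, 1.46, 1.96])
(np.float64(0.000364070219829776), 0.5, -0.35, 0.2, 'dn', [-0.43, 0.5, 1.31, 1.73, -0.51, 1.32, 1.28], [-0.22, 0.53, 0.87, 2.24, -1.22, 1.47, 1.96])
```

```bash
python3 - <<'E'
from search import *
pc=np.array([.4328,-.0388,.1119]); print("ifcmd",cmd(np.array([.5,-.2,.2]),Md,pc,M)); print("ifmeas",cmd(np.array([.5,-.2,.2]),Md))
E
```

```text
(np.float64(0.00036143391986089956), 0.4, -0.35, 0.2, 'dn', [-0.52, 0.18, 1.31, 1.89, -0.19, 1.22, 1.15], [-0.2, 0.52, 0.85, 2.24, -1.21, 1.46, 1.96])
(np.float64(0.0003615479682667497), 0.4, -0.5, 0.3, 'dn', [-0.09, 0.45, 1.3, 1.53, -0.44, 1.5, 1.52], [-0.2, 0.52, 0.85, 2.24, -1.21, 1.46, 1.96])
(np.float64(0.0003616592465687559), 0.4, -0.5, 0.2, 'dn', [-0.06, 0.56, 1.28, 1.66, -0.56, 1.35, 1.61], [-0.2, 0.52, 0.85, 2.24, -1.21, 1.46, 1.96])
(np.float64(0.0003622850187191563), 0.5, -0.2, 0.2, 'dn', [-0.69, 0.15, 1.1, 1.87, -0.15, 1.21, 0.75], [-0.21, 0.52, 0.85, 2.24, -1.21, 1.46, 1.96])
(np.float64(0.000364070219829776), 0.5, -0.35, 0.2, 'dn', [-0.43, 0.5, 1.31, 1.73, -0.51, 1.32, 1.28], [-0.22, 0.53, 0.87, 2.24, -1.22, 1.47, 1.96])
ifcmd ([0.672, -1.612, 0.881], [-0.809, 0.338, -0.214])
ifmeas ([1.146, -2.024, 0.322], [-0.744, 0.362, -0.192])
```

>>> arm_command(
  offset=[
    [0.3,-0.4,0.7],
    [0.7,-0.9,0.7],
    [0.7,-0.9,0.7],
    [0.7,-0.9,0.7],
  ],
  angular=[
    [0,0,0],
    [0,0,0],
    [0,0,0],
    [0,0,0],
  ],
)

```text
time_s: 4.03
ee_pos: [0.4347, -0.0692, 0.2591]
eef_rot: [[-0.555, 0.783, 0.282], [0.683, 0.235, 0.692], [0.475, 0.577, -0.665]]
force: [-0.2, -0.2, -0.2]
width: 0.548
gripper_force: 0.0
```

>>> arm_command(
  offset=[
    [0.5,-0.9,-0.3],
    [0.5,-0.9,-0.3],
    [0.5,-0.9,-0.3],
    [0.5,-0.9,-0.3],
    [0.5,-0.9,-0.3],
    [0.5,-0.9,-0.3],
    [0.5,-0.9,-0.3],
    [0.5,-0.9,-0.3],
  ],
  angular=[
    [-0.74,0.36,-0.19],
    [-0.74,0.36,-0.19],
    [-0.74,0.36,-0.19],
    [-0.74,0.36,-0.19],
    [-0.74,0.36,-0.19],
    [-0.74,0.36,-0.19],
    [-0.74,0.36,-0.19],
    [-0.74,0.36,-0.19],
  ],
)

```text
time_s: 4.7
ee_pos: [0.4846, -0.1518, 0.2264]
eef_rot: [[-0.296, 0.955, 0.009], [0.954, 0.296, -0.037], [-0.038, -0.002, -0.999]]
force: [0.4, 1.2, -0.2]
width: 0.551
gripper_force: 0.0
```

```bash
cat > next.py <<'E'
from sim import *
m=np.load("fk2.npy")
E
python3 - <<'E'
from next import *
st(); s=readout.state(); q=s["q"]; p,M,z=grip(42,back=70); g=grip(42)[0]
w=np.array([p[0],p[1]-.04,.17])
print(cmd(w,M,s["ee_pos"],s["eef_rot"]))
for P_ in(w,p,g,g+.07*z): q=go(q,m,P_,M,15); print(q.round(2),np.linalg.norm(fk2(q,m)[0]-P_).round(4))
E
```

```text
4.7 [-1.145, 0.005, 1.376, 1.885, 0.031, 1.238, 0.522] [ 0.4846 -0.1518  0.2264] F [ 0.4  1.2 -0.2] w 0.551 0.0
([-0.521, 0.734, -0.564], [0.844, -0.323, 0.217])
[-0.8  -0.34  1.37  2.21 -0.56  1.29  1.28] 0.0842
[-0.26  0.54  1.08  2.19 -1.13  1.64  1.97] 0.0001
[-0.32  0.6   0.99  2.24 -1.27  1.55  1.99] 0.0
[-0.4   0.42  1.14  2.28 -1.1   1.56  1.9 ] 0.0001
```

```bash
python3 - <<'E'
from next import *
q0=readout.state()["q"]; p,M,z=grip(42,back=70); g=grip(42)[0]
Md=DR@np.array([[0,1,0],[1,0,0],[0,0,-1.]]); Mh=DR@R.from_euler('x',25,degrees=True).as_matrix()@np.array([[0,1,0],[1,0,0],[0,0,-1.]])
res=[]
for x in(.4,.5,.6):
  for y in(-.25,-.35,-.45):
    for zz in(.15,.22):
      for n,Mo in(("dn",Md),("M",M),("h",Mh)):
        for yo in(-.04,-.1):
          q=q0; E=[];L=[]
          for P_,O in((np.array([x,y,zz]),Mo),(np.array([p[0]+.02,p[1]+yo,.15]),M),(p,M),(g,M),(g+.07*z,M)):
            q=go(q,m,P_,O,15); E.append(np.linalg.norm(fk2(q,m)[0]-P_)); L.append(q)
          res.append((max(E),x,y,zz,n,yo,L[1].round(2).tolist(),L[3].round(2).tolist(),np.round(E,3).tolist()))
for r in sorted(res,key=lambda r:r[0])[:5]: print(r)
E
```

```text
(np.float64(0.0002760446807544421), 0.4, -0.25, 0.22, 'h', -0.1, [0.04, 0.5, 0.92, 2.0, -0.99, 1.7, 1.9], [-0.16, 0.5, 0.8, 2.24, -1.19, 1.43, 1.95], [0.0, 0.0, 0.0, 0.0, 0.0])
(np.float64(0.0002822739992995656), 0.4, -0.25, 0.15, 'h', -0.1, [0.06, 0.48, 0.88, 2.0, -0.98, 1.69, 1.89], [-0.13, 0.48, 0.76, 2.24, -1.18, 1.41, 1.94], [0.0, 0.0, 0.0, 0.0, 0.0])
(np.float64(0.00031434243695541587), 0.4, -0.25, 0.15, 'M', -0.04, [-0.12, 0.43, 0.96, 2.09, -1.03, 1.63, 1.85], [-0.2, 0.52, 0.84, 2.24, -1.21, 1.46, 1.96], [0.0, 0.0, 0.0, 0.0, 0.0])
(np.float64(0.00031434243695541587), 0.4, -0.25, 0.15, 'M', -0.1, [0.01, 0.52, 0.95, 2.0, -1.01, 1.72, 1.91], [-0.2, 0.52, 0.84, 2.24, -1.21, 1.46, 1.96], [0.0, 0.0, 0.0, 0.0, 0.0])
(np.float64(0.00032322387579814075), 0.4, -0.25, 0.15, 'h', -0.04, [-0.07, 0.4, 0.9, 2.09, -1.01, 1.6, 1.83], [-0.15, 0.49, 0.78, 2.24, -1.19, 1.43, 1.94], [0.0, 0.0, 0.0, 0.0, 0.0])
```

>>> arm_command(
  offset=[
    [-0.85,-0.98,-0.4],
    [-0.85,-0.98,-0.4],
    [-0.85,-0.98,-0.4],
    [-0.85,-0.98,-0.4],
    [-0.85,-0.98,-0.4],
    [-0.85,-0.98,-0.4],
    [-0.85,-0.98,-0.4],
    [-0.85,-0.98,-0.4],
    [-0.85,-0.98,-0.4],
    [-0.85,-0.98,-0.4],
    [-0.85,-0.98,-0.4],
    [-0.85,-0.98,-0.4],
  ],
  angular=[
    [0.84,-0.32,0.22],
    [0.84,-0.32,0.22],
    [0.84,-0.32,0.22],
    [0.84,-0.32,0.22],
    [0.84,-0.32,0.22],
    [0.84,-0.32,0.22],
    [0.84,-0.32,0.22],
    [0.84,-0.32,0.22],
    [0.84,-0.32,0.22],
    [0.84,-0.32,0.22],
    [0.84,-0.32,0.22],
    [0.84,-0.32,0.22],
  ],
)

```text
time_s: 5.7
ee_pos: [0.321, -0.1324, 0.27]
eef_rot: [[-0.569, 0.788, 0.236], [0.633, 0.236, 0.738], [0.525, 0.569, -0.632]]
force: [0.5, 0.6, -0.3]
width: 0.551
gripper_force: 0.0
```

```bash
cat > chk.py <<'E'
from next import *
st(); s=readout.state(); q=s["q"]; p,M,z=grip(42,back=70); g=grip(42)[0]
w=np.array([p[0]+.02,p[1]-.07,.15])
print("w",cmd(w,M,s["ee_pos"],s["eef_rot"]),"p-w",((p-w)*10).round(3),"g-p",((g-p)*10).round(3),"z",z.round(3))
for P_ in(w,p,g,g+.07*z): q=go(q,m,P_,M,15); print(q.round(2),np.linalg.norm(fk2(q,m)[0]-P_).round(4))
E
python3 chk.py
```

```text
5.7 [-0.618, -0.381, 1.384, 2.082, -0.435, 1.514, 1.307] [ 0.321  -0.1324  0.27  ] F [ 0.5  0.6 -0.3] w 0.551 0.0
w ([1.315, 0.239, -1.2], [0.031, 0.004, 0.023]) p-w [-0.2    0.7   -0.422] g-p [ 0.151  0.534 -0.426] z [-0.549 -0.165  0.819]
[-0.82 -0.38  1.38  2.19 -0.51  1.28  1.25] 0.1181
[-0.89 -0.38  1.38  2.31 -0.56  1.14  1.28] 0.1038
[-1.   -0.38  1.38  2.38 -0.63  0.99  1.27] 0.1214
[-0.92 -0.38  1.38  2.35 -0.59  1.09  1.29] 0.0673
```

```bash
cat > s2.py <<'E'
from next import *
import itertools
s=readout.state(); q0=s["q"]; p,M,z=grip(42,back=70); g=grip(42)[0]
Md=DR@np.array([[0,1,0],[1,0,0],[0,0,-1.]])
def leg(q,P_,O,k=4,n=8):
    pa,Ma=fk2(q,m); rv=R.from_matrix(O@Ma.T).as_rotvec(); mg=9
    for i in range(1,k+1):
        q=go(q,m,pa+(P_-pa)*i/k,R.from_rotvec(rv*i/k).as_matrix()@Ma,n); mg=min(mg,(q-LO).min(),(HI-q).min())
    return q,mg,np.linalg.norm(fk2(q,m)[0]-P_)
if __name__=="__main__":
  res=[]
  for A in itertools.product((.45,.55,.65),(-.2,-.35,-.5),(.2,.3)):
    qa,ma,ea=leg(q0,np.array(A),Md)
    for B in itertools.product((.4,.5,.6),(-.15,-.3,-.45),(.15,)):
      qb,mb,eb=leg(qa,np.array(B),M)
      if eb>.005: continue
      qc,mc,ec=leg(qb,np.array([p[0]+.02,p[1]-.07,.15]),M); 
      qd,md,ed=leg(qc,p,M,1); qe,me,ee=leg(qd,g,M,1); qf,mf,ef=leg(qe,g+.07*z,M,1)
      res.append((-min(mb,mc,md,me,mf),A,B,np.round([ma,mb,mc,md,me,mf],2).tolist(),np.round([ea,eb,ec,ed,ee,ef],3).tolist(),qa.round(2).tolist(),qb.round(2).tolist()))
  for r in sorted(res,key=lambda r:r[0])[:4]: print(r)
  st()
E
python3 s2.py
```

```text
(np.float64(-0.12710105915519954), (0.45, -0.2, 0.2), (0.6, -0.3, 0.15), [0.09, 0.27, 0.32, 0.21, 0.16, 0.13], [0.0, 0.0, 0.0, 0.0, 0.0, 0.0], [-0.49, -0.02, 0.84, 1.95, 0.01, 1.2, 0.64], [0.38, 0.76, 0.65, 1.47, -1.06, 1.82, 1.73])
(np.float64(-0.12699731202591424), (0.45, -0.2, 0.3), (0.6, -0.3, 0.15), [0.07, 0.26, 0.32, 0.21, 0.16, 0.13], [0.0, 0.0, 0.0, 0.0, 0.0, 0.0], [-0.41, -0.12, 0.71, 1.81, 0.07, 1.41, 0.58], [0.37, 0.76, 0.65, 1.47, -1.07, 1.83, 1.73])
(np.float64(-0.12669635438232385), (0.55, -0.2, 0.3), (0.6, -0.3, 0.15), [0.12, 0.25, 0.31, 0.21, 0.16, 0.13], [0.0, 0.0, 0.0, 0.0, 0.0, 0.0], [-0.6, 0.17, 1.0, 1.64, -0.15, 1.42, 0.71], [0.36, 0.77, 0.68, 1.47, -1.08, 1.84, 1.74])
(np.float64(-0.12669236523443494), (0.45, -0.2, 0.2), (0.5, -0.3, 0.15), [0.09, 0.25, 0.3, 0.21, 0.16, 0.13], [0.0, 0.0, 0.0, 0.0, 0.0, 0.0], [-0.49, -0.02, 0.84, 1.95, 0.01, 1.2, 0.64], [0.39, 0.69, 0.73, 1.64, -0.98, 1.84, 1.89])
5.7 [-0.618, -0.381, 1.384, 2.082, -0.435, 1.514, 1.307] [ 0.321  -0.1324  0.27  ] F [ 0.5  0.6 -0.3] w 0.551 0.0
```

>>> arm_command(
  offset=[
    [0.9,-0.35,0.0],
    [0.9,-0.35,0.0],
    [0.9,-0.35,0.0],
    [0.9,-0.35,0.0],
    [0.9,-0.35,0.0],
    [0.9,-0.35,0.0],
    [0.9,-0.35,0.0],
    [0.9,-0.35,0.0],
  ],
  angular=[
    [-0.78,0.34,-0.19],
    [-0.78,0.34,-0.19],
    [-0.78,0.34,-0.19],
    [-0.78,0.34,-0.19],
    [-0.78,0.34,-0.19],
    [-0.78,0.34,-0.19],
    [-0.78,0.34,-0.19],
    [-0.78,0.34,-0.19],
  ],
)

```text
time_s: 6.37
ee_pos: [0.4128, -0.1678, 0.2707]
eef_rot: [[-0.297, 0.955, 0.003], [0.955, 0.297, -0.015], [-0.015, -0.001, -1.0]]
force: [0.3, -0.0, -0.6]
width: 0.55
gripper_force: 0.0
```

```bash
cat > s3.py <<'E'
from s2 import *
st(); res=[]
print("toMd",cmd(s["ee_pos"],Md,s["ee_pos"],s["eef_rot"])[1])
for A in itertools.product((.45,.55,.65),(-.2,-.3,-.4),(.2,)):
    qa,ma,ea=leg(q0,np.array(A),Md)
    for B in itertools.product((.5,.6),(-.3,-.4),(.15,)):
      qb,mb,eb=leg(qa,np.array(B),M)
      qc,mc,ec=leg(qb,np.array([p[0]+.02,p[1]-.07,.15]),M); qe,me,ee=leg(qc,g,M,2); qf,mf,ef=leg(qe,g+.07*z,M,1)
      res.append((-min(mb,mc,me,mf),A,B,np.round([ma,mb,mc,me,mf],2).tolist(),np.round([ea,eb,ec,ee,ef],3).tolist(),qa.round(2).tolist(),qb.round(2).tolist()))
for r in sorted(res,key=lambda r:r[0])[:3]: print(r)
qb,mb,eb=leg(q0,np.array([.6,-.3,.15]),M);qc,mc,ec=leg(qb,p+[.02,-.07,.04],M);qe,me,ee=leg(qc,g,M,2);print("direct",mb,eb,mc,ec,me,ee,qb.round(2))
E
python3 s3.py
```

```text
6.37 [-0.504, -0.195, 0.694, 1.922, 0.141, 1.367, 0.454] [ 0.4128 -0.1678  0.2707] F [ 0.3 -0.  -0.6] w 0.55 0.0
toMd [0.014, 0.003, -0.009]
(np.float64(-0.12891143130356486), (0.65, -0.4, 0.2), (0.6, -0.4, 0.15), [0.4, 0.22, 0.3, 0.16, 0.13], [0.0, 0.0, 0.0, 0.0, 0.0], [-0.0, 0.6, 0.8, 1.35, -0.44, 1.37, 1.09], [0.62, 0.83, 0.47, 1.25, -0.98, 1.87, 1.68])
(np.float64(-0.1288408340523688), (0.65, -0.3, 0.2), (0.6, -0.4, 0.15), [0.38, 0.22, 0.3, 0.16, 0.13], [0.0, 0.0, 0.0, 0.0, 0.0], [-0.17, 0.5, 0.79, 1.47, -0.37, 1.32, 0.94], [0.61, 0.83, 0.48, 1.25, -0.98, 1.87, 1.68])
(np.float64(-0.1288181522240306), (0.65, -0.4, 0.2), (0.5, -0.4, 0.15), [0.4, 0.21, 0.29, 0.16, 0.13], [0.0, 0.0, 0.0, 0.0, 0.0], [-0.0, 0.6, 0.8, 1.35, -0.44, 1.37, 1.09], [0.65, 0.75, 0.53, 1.42, -0.89, 1.88, 1.84])
direct 0.23820193149641344 0.00020087951508042533 0.2913251957919112 4.80352317735654e-05 0.1610789744206138 0.0001491216430647391 [ 0.34  0.78  0.71  1.47 -1.1   1.85  1.75]
```

>>> arm_command(
  offset=[
    [0.95,-0.65,-0.35],
    [0.95,-0.65,-0.35],
    [0.95,-0.65,-0.35],
    [0.95,-0.65,-0.35],
  ],
  angular=[
    [0.01,0,-0.01],
    [0.01,0,-0.01],
    [0.01,0,-0.01],
    [0.01,0,-0.01],
  ],
)

```text
time_s: 6.7
ee_pos: [0.5104, -0.2333, 0.2279]
eef_rot: [[-0.292, 0.956, -0.01], [0.956, 0.292, -0.006], [-0.003, -0.012, -1.0]]
force: [-2.2, 2.0, -2.1]
width: 0.55
gripper_force: 0.0
```

>>> arm_command(
  offset=[
    [0.9,-0.67,-0.3],
    [0.9,-0.67,-0.3],
    [0.9,-0.67,-0.3],
    [0.9,-0.67,-0.3],
    [0.9,-0.67,-0.3],
    [0.9,-0.67,-0.3],
    [0.9,-0.67,-0.3],
    [0.9,-0.67,-0.3],
    [0.9,-0.67,-0.3],
    [0.9,-0.67,-0.3],
    [0.9,-0.67,-0.3],
    [0.9,-0.67,-0.3],
  ],
  angular=[
    [0,0,0],
    [0,0,0],
    [0.27,-0.11,0.07],
    [0.54,-0.22,0.14],
    [0.54,-0.22,0.14],
    [0.81,-0.34,0.21],
    [0.81,-0.34,0.21],
    [0.81,-0.34,0.21],
    [0.81,-0.34,0.21],
    [0.81,-0.34,0.21],
    [0.81,-0.34,0.21],
    [0.81,-0.34,0.21],
  ],
)

```text
time_s: 7.7
ee_pos: [0.5961, -0.3004, 0.202]
eef_rot: [[-0.578, 0.786, 0.218], [0.602, 0.231, 0.764], [0.55, 0.573, -0.607]]
force: [0.7, 0.2, 0.4]
width: 0.551
gripper_force: 0.0
```

```bash
python3 chk.py
```

```text
7.7 [0.458, 0.75, 0.514, 1.316, -1.034, 1.821, 1.583] [ 0.5961 -0.3004  0.202 ] F [0.7 0.2 0.4] w 0.551 0.0
w ([-1.436, 1.92, -0.52], [-0.002, -0.001, 0.004]) p-w [-0.2    0.7   -0.422] g-p [ 0.151  0.534 -0.426] z [-0.549 -0.165  0.819]
[ 0.27  0.35  0.56  2.04 -0.9   1.54  1.78] 0.0002
[ 0.21  0.33  0.52  2.19 -0.97  1.4   1.83] 0.0
[ 0.15  0.4   0.45  2.24 -1.09  1.29  1.88] 0.0
[ 0.15  0.22  0.51  2.27 -0.96  1.35  1.77] 0.0
```

Now in the good arm configuration. Moving to the pre-grasp, then checking.

>>> arm_command(
  offset=[
    [-0.72,0.96,-0.26],
    [-0.72,0.96,-0.26],
    [-0.72,0.96,-0.26],
    [-0.72,0.96,-0.26],
  ],
  angular=[
    [0,0,0],
    [0,0,0],
    [0,0,0],
    [0,0,0],
  ],
)

```text
time_s: 8.03
ee_pos: [0.5197, -0.1957, 0.1764]
eef_rot: [[-0.58, 0.786, 0.211], [0.596, 0.233, 0.769], [0.555, 0.572, -0.604]]
force: [0.7, -0.8, -0.5]
width: 0.549
gripper_force: 0.0
```

>>> arm_command(
  offset=[
    [-0.72,0.96,-0.26],
    [-0.72,0.96,-0.26],
    [-0.72,0.96,-0.26],
    [-0.72,0.96,-0.26],
  ],
  angular=[
    [0,0,0],
    [0,0,0],
    [0,0,0],
    [0,0,0],
  ],
)

```text
time_s: 8.37
ee_pos: [0.4473, -0.1, 0.1509]
eef_rot: [[-0.582, 0.785, 0.211], [0.595, 0.234, 0.769], [0.554, 0.573, -0.604]]
force: [0.0, 0.1, -0.5]
width: 0.549
gripper_force: 0.0
```

>>> arm_command(
  offset=[
    [-0.1,0.35,-0.21],
    [-0.2,0.7,-0.42],
    [-0.2,0.7,-0.42],
    [-0.2,0.7,-0.42],
    [-0.2,0.7,-0.42],
    [-0.2,0.7,-0.42],
  ],
  angular=[
    [0,0,0],
    [0,0,0],
    [0,0,0],
    [0,0,0],
    [0,0,0],
    [0,0,0],
  ],
)

```text
time_s: 8.87
ee_pos: [0.4339, -0.0382, 0.1108]
eef_rot: [[-0.583, 0.782, 0.219], [0.601, 0.234, 0.764], [0.546, 0.577, -0.607]]
force: [0.7, 0.6, 0.5]
width: 0.55
gripper_force: 0.0
```

```bash
python3 - <<'E'
from next import *
st(); p,M,z=grip(42); s=readout.state(); print(cmd(p,M,s["ee_pos"],s["eef_rot"]))
S=shot("scene"); w=shot("wrist"); v=shot("side")
f=lambda i:cv2.resize(i,(400,300),interpolation=cv2.INTER_CUBIC)
a=np.hstack([f(w["frame"]),f(S["frame"][140:236,200:328])]); c=np.hstack([f(v["frame"][110:254,130:322]),f(S["frame"])])
cv2.imwrite("pics/d.png",np.clip(np.vstack([a,c])*1.3,0,255).astype(np.uint8))
for n,y in(("L",-45),("R",45)): print((proj(w,W(b,(-51.8,y,79)))*400/512).round(0))
E
```

```text
8.87 [0.183, 0.336, 0.485, 2.159, -1.004, 1.372, 1.793] [ 0.4339 -0.0382  0.1108] F [0.7 0.6 0.5] w 0.55 0.0
([0.137, 0.532, -0.456], [-0.001, 0.005, 0.001])
[198. 214.]
[198. 109.]
```

View pics/d.png

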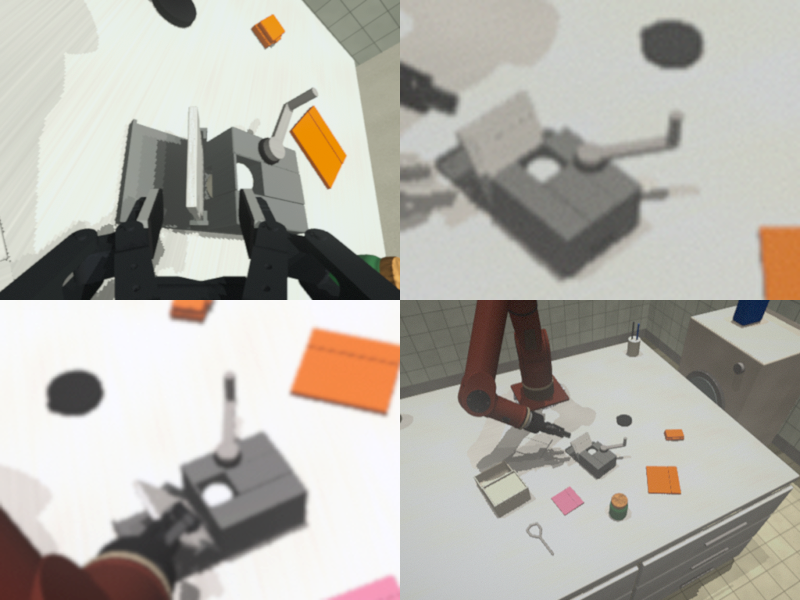

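The wrist view shows the plate edge-on at (193,108) to (198,212), midway between the fingers. The lever post is at (312,93) and nothing has moved. I'll advance and grip.

>>> arm_command(
  offset=[
    [0.05,0.18,-0.15],
    [0.09,0.35,-0.3],
    [0.135,0.53,-0.45],
    [0.135,0.53,-0.45],
    [0.135,0.53,-0.45],
    [0.135,0.53,-0.45],
  ],
  angular=[
    [0,0,0],
    [0,0,0],
    [0,0,0],
    [0,0,0],
    [0,0,0],
    [0,0,0],
  ],
)

```text
time_s: 9.52
ee_pos: [0.4464, 0.0149, 0.0649]
eef_rot: [[-0.581, 0.784, 0.219], [0.601, 0.232, 0.765], [0.548, 0.576, -0.606]]
force: [-0.4, 0.1, -0.1]
width: 0.552
gripper_force: 0.0
```

>>> arm_command(
  offset=[
    [0,0,0],
    [0,0,0],
    [0,0,0],
    [0,0,0],
    [0,0,0],
    [0,0,0],
    [0,0,0],
    [0,0,0],
  ],
  angular=[
    [0,0,0],
    [0,0,0],
    [0,0,0],
    [0,0,0],
    [0,0,0],
    [0,0,0],
    [0,0,0],
    [0,0,0],
  ],
  claw=-1,
)

```text
time_s: 10.18
ee_pos: [0.4473, 0.0154, 0.066]
eef_rot: [[-0.583, 0.782, 0.221], [0.6, 0.231, 0.765], [0.548, 0.579, -0.604]]
force: [0.9, -0.9, 7.2]
width: 0.084
gripper_force: 58.3
```

>>> arm_command(
  offset=[
    [-0.055,-0.016,0.082],
    [-0.11,-0.033,0.164],
    [-0.165,-0.049,0.246],
    [-0.22,-0.066,0.328],
    [-0.275,-0.082,0.41],
    [-0.33,-0.099,0.491],
    [-0.4,-0.12,0.597],
    [-0.4,-0.12,0.597],
    [-0.4,-0.12,0.597],
  ],
  angular=[
    [0,0,0],
    [0,0,0],
    [0,0,0],
    [0,0,0],
    [0,0,0],
    [0,0,0],
    [0,0,0],
    [0,0,0],
    [0,0,0],
  ],
)

```text
time_s: 10.93
ee_pos: [0.406, 0.0036, 0.1249]
eef_rot: [[-0.582, 0.783, 0.219], [0.601, 0.232, 0.765], [0.548, 0.577, -0.606]]
force: [0.5, -1.6, -1.0]
width: 0.082
gripper_force: 58.7
```

```bash
sed -i '/^best=fit/d' fit.py; python3 - <<'E'
from fit import *
q=fit(tray,[.5,-.33,.22]); p=np.load("pose.npy"); p[1]=q; np.save("pose.npy",p)
E
python3 - <<'E'
from s2 import *
st()
w=shot("wrist"); S=shot("scene"); f=lambda i:cv2.resize(i,(400,300),interpolation=cv2.INTER_CUBIC)
cv2.imwrite("pics/e.png",np.clip(np.hstack([f(w["frame"]),f(S["frame"][130:250,140:300])])*1.3,0,255).astype(np.uint8))
# place pose: plate near-vertical in low tier; plate x= tray x, leaning dl deg to -x
dl=8; a=np.radians(dl); fi=np.radians(42)
zp=np.array([-np.sin(a),0,np.cos(a)]);xp=np.array([np.cos(a),0,np.sin(a)]);yp=np.array([0,1,0.])
zt=-zp*np.cos(fi)+yp*np.sin(fi); Mt=TR@np.stack([np.cross(xp,zt),xp,zt],1)
def place(x,lift=0): 
    p=np.array([x,0,4+lift])+74*zp-8*yp+8*zt; return W(t,p)
T=place(-62); H=place(-62,70); print("H",H.round(4),"T",T.round(4)); print(cmd(H,Mt,s["ee_pos"],s["eef_rot"]))
q=q0
for P_,O in((s["ee_pos"]+[0.02,-.1,.07],M),(H,Mt),(T,Mt)):
    q,mg,e=leg(q,np.array(P_),O); print(q.round(2),mg.round(2),e.round(4))
E
```

```text
[ 0.496  -0.3287  0.2165] 12.407063305262394
[[-1.3, -0.1], [-0.7, -0.0], [-1.1, -1.6], [-4.6, -0.7], [-1.3, -1.1], [-3.6, 0.1], [0.4, -2.0], [1.2, -2.7], [3.0, -1.0], [-1.7, -1.0]]
10.93 [0.135, 0.215, 0.474, 2.262, -0.992, 1.319, 1.741] [0.406  0.0036 0.1249] F [ 0.5 -1.6 -1. ] w 0.082 58.706679940223694
H [ 0.4268 -0.3466  0.1414] T [ 0.4268 -0.3466  0.0714]
([0.208, -3.502, 0.165], [-0.116, 0.439, -0.068])
[ 0.26  0.22  0.58  2.07 -0.84  1.57  1.7 ] 0.18 0.0
[ 0.44  0.65  0.67  1.56 -0.65  1.81  1.51] 0.28 0.0001
[ 0.46  0.74  0.64  1.59 -0.68  1.72  1.57] 0.3 0.0
```

View pics/e.png

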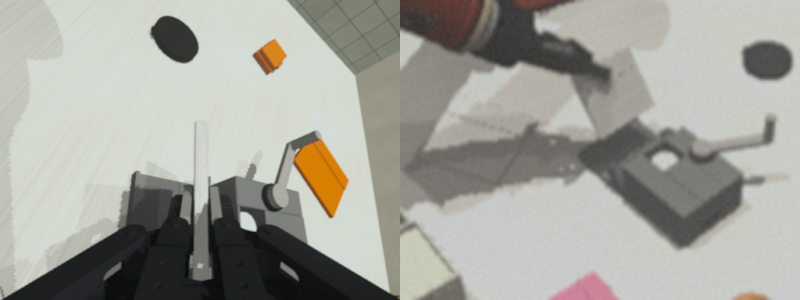

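The plate is out of the slot and held, lower edge clear. The wrist view shows it from (198,122) to (200,275). I'll carry it to the tray.

>>> arm_command(
  offset=[
    [0.0,-0.3,0.6],
    [0.0,-0.9,0.6],
    [0.0,-0.9,0.6],
    [0.0,-0.9,0.6],
  ],
  angular=[
    [0,0,0],
    [0,0,0],
    [0,0,0],
    [0,0,0],
  ],
)

```text
time_s: 11.37
ee_pos: [0.4074, -0.092, 0.1856]
eef_rot: [[-0.58, 0.783, 0.224], [0.606, 0.231, 0.761], [0.545, 0.577, -0.609]]
force: [0.1, 0.2, -1.1]
width: 0.083
gripper_force: 58.8
```

>>> arm_command(
  offset=[
    [0.07,-0.9,0],
    [0.07,-0.9,0],
    [0.07,-0.9,0],
    [0.07,-0.9,0],
    [0.07,-0.9,0],
  ],
  angular=[
    [-0.029,0.11,-0.017],
    [-0.058,0.22,-0.034],
    [-0.087,0.33,-0.05],
    [-0.116,0.439,-0.068],
    [-0.116,0.439,-0.068],
  ],
)

```text
time_s: 11.78
ee_pos: [0.4152, -0.1752, 0.1836]
eef_rot: [[-0.249, 0.967, -0.05], [0.706, 0.216, 0.674], [0.663, 0.132, -0.737]]
force: [0.5, 1.4, -1.0]
width: 0.082
gripper_force: 58.7
```

>>> arm_command(
  offset=[
    [0.07,-0.9,0],
    [0.07,-0.9,0],
    [0.07,-0.9,0],
    [0.07,-0.9,0],
  ],
  angular=[
    [0,0,0],
    [0,0,0],
    [0,0,0],
    [0,0,0],
  ],
)

```text
time_s: 12.12
ee_pos: [0.4191, -0.2684, 0.1828]
eef_rot: [[-0.249, 0.968, -0.041], [0.706, 0.211, 0.676], [0.663, 0.139, -0.736]]
force: [-0.6, 0.1, -1.4]
width: 0.084
gripper_force: 58.8
```

>>> arm_command(
  offset=[
    [0.07,-0.8,-0.0],
    [0.07,-0.8,-0.0],
    [0.07,-0.8,-0.0],
    [0.07,-0.8,-0.0],
    [0.07,-0.8,-0.0],
    [0.07,-0.8,-0.0],
  ],
  angular=[
    [0,0,0],
    [0,0,0],
    [0,0,0],
    [0,0,0],
    [0,0,0],
    [0,0,0],
  ],
)

```text
time_s: 12.62
ee_pos: [0.4273, -0.3445, 0.1845]
eef_rot: [[-0.252, 0.967, -0.044], [0.704, 0.214, 0.677], [0.664, 0.14, -0.735]]
force: [0.1, -0.3, -1.0]
width: 0.078
gripper_force: 58.9
```

```bash
python3 - <<'E'
from plan import *
st()
w=shot("wrist"); S=shot("scene"); V=shot("side"); pickle.dump((w,S,V),open("w2.pkl","wb")); f=lambda i,s=(400,300):cv2.resize(i,s,interpolation=cv2.INTER_CUBIC)
cv2.imwrite("pics/f.png",np.clip(np.vstack([np.hstack([f(w["frame"]),f(S["frame"][190:286,70:198])]),np.hstack([f(V["frame"][264:384,190:350]),f(S["frame"])])])*1.3,0,255).astype(np.uint8))
for p in((-84,64,50),(-84,-64,50),(0,64,74),(0,-64,74),(100,64,74),(100,-64,74)): print(p,(proj(w,W(t,p))*400/512).round(0),((proj(S,W(t,p))-[70,190])*400/128).round(0),((proj(V,W(t,p))-[190,264])*2.5).round(0))
E
```

```text
12.62 [0.441, 0.678, 0.642, 1.424, -0.679, 1.879, 1.421] [ 0.4273 -0.3445  0.1845] F [ 0.1 -0.3 -1. ] w 0.078 58.89962911605835
(-84, 64, 50) [174. 177.] [194.  48.] [ 49. 212.]
(-84, -64, 50) [167. 305.] [ 69. 115.] [117. 384.]
(0, 64, 74) [250. 173.] [233.  86.] [151. 154.]
(0, -64, 74) [261. 306.] [103. 158.] [229. 319.]
(100, 64, 74) [332. 177.] [290. 156.] [268. 101.]
(100, -64, 74) [361. 304.] [156. 235.] [355. 255.]
```

View pics/f.png

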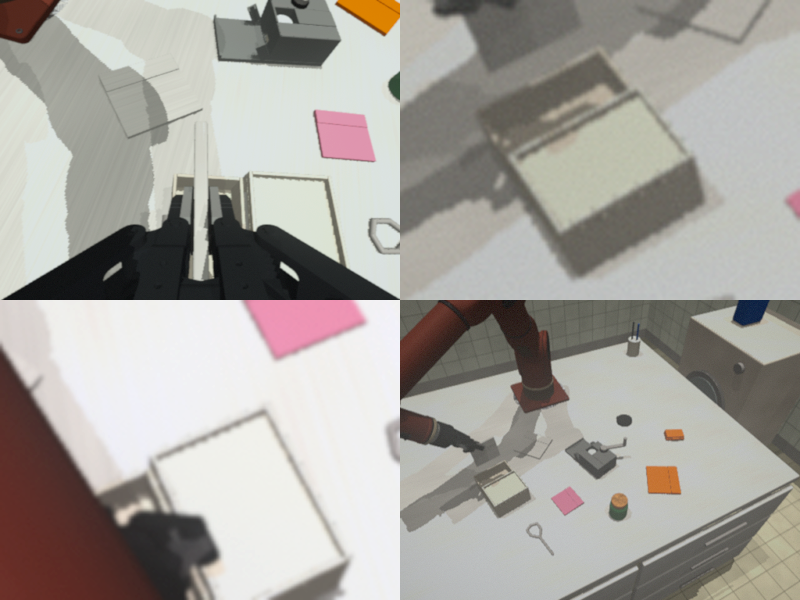

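The wrist view shows the plate edge-on above the low tier. The tray corner predicted at (174,177) is seen at (175,177), and the one predicted at (332,177) is seen at (331,177), so the tray pose holds. Lowering.

>>> arm_command(
  offset=[
    [0,-0.01,-0.25],
    [0,-0.02,-0.5],
    [0,-0.02,-0.75],
    [0,-0.02,-1.0],
    [0,-0.02,-1.0],
    [0,-0.02,-1.0],
  ],
  angular=[
    [0,0,0],
    [0,0,0],
    [0,0,0],
    [0,0,0],
    [0,0,0],
    [0,0,0],
  ],
)

```text
time_s: 13.27
ee_pos: [0.4269, -0.3471, 0.0843]
eef_rot: [[-0.25, 0.967, -0.045], [0.704, 0.213, 0.677], [0.665, 0.137, -0.734]]
force: [0.3, 0.8, 0.7]
width: 0.082
gripper_force: 58.9
```

>>> arm_command(
  offset=[
    [0,0,-0.03],
    [0,0,-0.06],
    [0,0,-0.09],
    [0,0,-0.11],
    [0,0,-0.11],
    [0,0,-0.11],
  ],
  angular=[
    [0,0,0],
    [0,0,0],
    [0,0,0],
    [0,0,0],
    [0,0,0],
    [0,0,0],
  ],
)

```text
time_s: 13.77
ee_pos: [0.4273, -0.3485, 0.0745]
eef_rot: [[-0.251, 0.967, -0.043], [0.706, 0.213, 0.676], [0.662, 0.139, -0.736]]
force: [0.7, -1.2, 4.6]
width: 0.086
gripper_force: 59.5
```

>>> arm_command(
  offset=[
    [0,0,0],
    [0,0,0],
    [0,0,0],
    [0,0,0],
    [0,0,0],
    [0,0,0],
  ],
  angular=[
    [0,0,0],
    [0,0,0],
    [0,0,0],
    [0,0,0],
    [0,0,0],
    [0,0,0],
  ],
  claw=-0.4,
)

```text
time_s: 14.27
ee_pos: [0.427, -0.3481, 0.0733]
eef_rot: [[-0.25, 0.967, -0.044], [0.706, 0.213, 0.676], [0.663, 0.138, -0.736]]
force: [0.8, -0.2, 0.5]
width: 0.296
gripper_force: 0.0
```

>>> arm_command(
  offset=[
    [0,-0.1,0.11],
    [0,-0.2,0.22],
    [0,-0.3,0.33],
    [0.02,-0.45,0.6],
    [0.02,-0.45,0.9],
    [0.02,-0.45,0.9],
  ],
  angular=[
    [0,0,0],
    [0,0,0],
    [0,0,0],
    [0,0,0],
    [0,0,0],
    [0,0,0],
  ],
)

```text
time_s: 14.77
ee_pos: [0.4294, -0.3955, 0.1684]
eef_rot: [[-0.252, 0.967, -0.041], [0.709, 0.213, 0.672], [0.658, 0.141, -0.739]]
force: [-0.4, 0.1, 0.2]
width: 0.296
gripper_force: 0.0
```

```bash
python3 - <<'E'
from plan import *
st()
w=shot("wrist"); S=shot("scene"); f=lambda i,s=(400,300):cv2.resize(i,s,interpolation=cv2.INTER_CUBIC)
cv2.imwrite("pics/g.png",np.clip(np.hstack([f(w["frame"]),f(S["frame"][190:286,70:198])])*1.3,0,255).astype(np.uint8))
E
```

```text
14.77 [0.519, 0.771, 0.636, 1.306, -0.693, 1.912, 1.452] [ 0.4294 -0.3955  0.1684] F [-0.4  0.1  0.2] w 0.296 0.0
```

View pics/g.png

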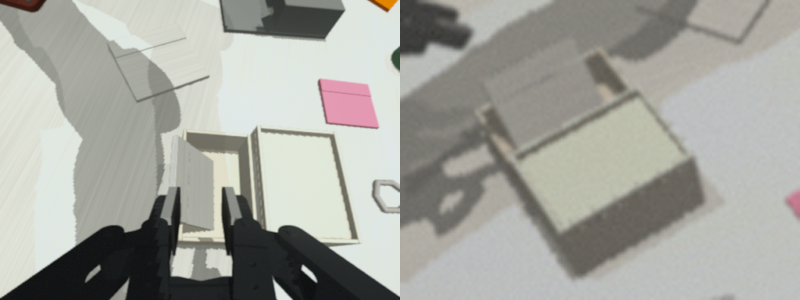

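The plate leans thin edge down on the front wall of the low tier; in the scene crop its top edge runs (485,87)–(572,40). Next I'll check its pose and plan the lever.

```bash
cat > lev.py <<'E'
from s2 import *
S=pickle.load(open("d0.pkl","rb"))["scene"]
for x0 in(-75,-68,-62,-55):
    th=np.arctan2(x0+80,46); top=(x0-85*np.sin(th),0,4+85*np.cos(th)); print(x0,np.degrees(th).round(),"mid x",round(x0-42.5*np.sin(th)),((proj(S,W(t,top))-[70,190])*3.125).round(0))
def post(a,dx=0,z=94): 
    a=np.radians(60)+a; return W(b,(55+85*np.cos(a)+dx,34+85*np.sin(a),z))
wp=[post(0,0,200),post(0),post(0,-12)]+[post(a,-14.5) for a in(.25,.5,.75,1.0,1.08)]
if __name__=="__main__":
    print("Md",cmd(wp[0],Md,s["ee_pos"],s["eef_rot"])); q=q0
    for P_ in [np.array([.47,-.2,.25]),np.array([.5,0,.25])]+wp:
        q,mg,e=leg(q,P_,Md,2); print(P_.round(4),q.round(2),mg.round(2),e.round(4))
    print((np.diff(wp,axis=0)*10).round(3).tolist())
E
python3 lev.py
```

```text
-75 6.0 mid x -80 [123.  54.]
-68 15.0 mid x -79 [121.  53.]
-62 21.0 mid x -77 [120.  53.]
-55 29.0 mid x -75 [120.  54.]
Md ([1.202, 5.545, 0.357], [-0.707, -0.052, 0.02])
[ 0.47 -0.2   0.25] [-0.3  -0.02  0.64  1.85  0.01  1.3   0.63] 0.36 0.0009
[0.5  0.   0.25] [-0.5  -0.02  0.41  1.86  0.01  1.31  0.21] 0.33 0.0002
[0.5494 0.1608 0.2   ] [-0.62  0.18  0.3   1.76 -0.06  1.22 -0.02] 0.45 0.0001
[0.5494 0.1608 0.094 ] [-0.6   0.29  0.29  1.86 -0.11  1.01  0.02] 0.54 0.0
[0.5379 0.1574 0.094 ] [-0.61  0.27  0.29  1.88 -0.1   1.    0.01] 0.52 0.0
[0.5145 0.1589 0.094 ] [-0.63  0.23  0.28  1.93 -0.09  0.99 -0.01] 0.47 0.0
[0.4935 0.1559 0.094 ] [-0.64  0.2   0.28  1.97 -0.07  0.98 -0.03] 0.43 0.0
[0.4739 0.1477 0.094 ] [-0.65  0.16  0.28  2.02 -0.06  0.97 -0.04] 0.38 0.0
[0.457 0.135 0.094] [-0.64  0.12  0.29  2.06 -0.05  0.97 -0.04] 0.34 0.0
[0.4523 0.1301 0.094 ] [-0.64  0.11  0.29  2.07 -0.05  0.97 -0.04] 0.33 0.0
[[0.0, 0.0, -1.06], [-0.115, -0.035, 0.0], [-0.235, 0.015, 0.0], [-0.21, -0.03, 0.0], [-0.196, -0.081, 0.0], [-0.17, -0.127, 0.0], [-0.047, -0.049, 0.0]]
```

>>> arm_command(
  offset=[
    [0.1,0.2,0.7],
    [0.2,0.9,0.7],
    [0.2,0.9,0.7],
    [0.2,0.9,0.7],
    [0.2,0.9,0.7],
    [0.2,0.9,0.7],
    [0.2,0.9,0.7],
  ],
  angular=[
    [-0.1,-0.01,0],
    [-0.2,-0.02,0.01],
    [-0.31,-0.03,0.01],
    [-0.42,-0.03,0.01],
    [-0.53,-0.04,0.02],
    [-0.64,-0.05,0.02],
    [-0.707,-0.052,0.02],
  ],
  claw=0,
)

```text
time_s: 15.45
ee_pos: [0.45, -0.301, 0.2331]
eef_rot: [[-0.292, 0.956, 0.001], [0.956, 0.292, -0.003], [-0.003, 0.0, -1.0]]
force: [0.8, 0.3, -0.3]
width: 0.499
gripper_force: 0.0
```

>>> arm_command(
  offset=[
    [0.2,0.95,0],
    [0.2,0.95,0],
    [0.2,0.95,0],
  ],
  angular=[
    [0,0,0],
    [0,0,0],
    [0,0,0],
  ],
)

```text
time_s: 15.7
ee_pos: [0.47, -0.2011, 0.2322]
eef_rot: [[-0.294, 0.956, -0.003], [0.956, 0.294, 0.004], [0.005, -0.001, -1.0]]
force: [1.3, 0.4, 0.5]
width: 0.501
gripper_force: 0.0
```

>>> arm_command(
  offset=[
    [0.2,0.95,0],
    [0.2,0.95,0],
    [0.2,0.95,0],
  ],
  angular=[
    [0,0,0],
    [0,0,0],
    [0,0,0],
  ],
)

```text
time_s: 15.95
ee_pos: [0.4894, -0.1062, 0.2321]
eef_rot: [[-0.294, 0.956, -0.003], [0.956, 0.294, 0.003], [0.004, -0.002, -1.0]]
force: [0.7, 0.6, 0.2]
width: 0.503
gripper_force: 0.0
```

>>> arm_command(
  offset=[
    [0.2,0.95,0],
    [0.2,0.95,0],
    [0.2,0.95,0],
  ],
  angular=[
    [0,0,0],
    [0,0,0],
    [0,0,0],
  ],
)

```text
time_s: 16.2
ee_pos: [0.5089, -0.0112, 0.2321]
eef_rot: [[-0.294, 0.956, -0.004], [0.956, 0.294, 0.003], [0.004, -0.002, -1.0]]
force: [-1.0, 1.3, -0.3]
width: 0.499
gripper_force: 0.0
```

>>> arm_command(
  offset=[
    [0.2,0.95,0],
    [0.2,0.95,0],
    [0.2,0.95,0],
  ],
  angular=[
    [0,0,0],
    [0,0,0],
    [0,0,0],
  ],
)

```text
time_s: 16.45
ee_pos: [0.5284, 0.084, 0.2319]
eef_rot: [[-0.295, 0.956, -0.004], [0.956, 0.295, 0.003], [0.004, -0.003, -1.0]]
force: [-0.6, 0.3, -0.0]
width: 0.5
gripper_force: 0.0
```

>>> arm_command(
  offset=[
    [0.2,0.85,-0.35],
    [0.2,0.85,-0.35],
    [0.2,0.85,-0.35],
    [0.2,0.85,-0.35],
    [0.2,0.85,-0.35],
  ],
  angular=[
    [0,0,0],
    [0,0,0],
    [0,0,0],
    [0,0,0],
    [0,0,0],
  ],
)

```text
time_s: 16.87
ee_pos: [0.5482, 0.1621, 0.1969]
eef_rot: [[-0.289, 0.957, -0.004], [0.957, 0.289, -0.0], [0.001, -0.004, -1.0]]
force: [0.5, -0.6, 0.8]
width: 0.502
gripper_force: 0.0
```

```bash
python3 - <<'E'
from lev import *
st(); print(cmd(wp[0],Md,s["ee_pos"],s["eef_rot"]))
w=shot("wrist"); pickle.dump(w,open("w3.pkl","wb"))
f=w["frame"]; cv2.imwrite("pics/h.png",np.clip(cv2.resize(f,(512,384))*1.3,0,255).astype(np.uint8))
print(proj(w,post(0,0,110)).round(1),proj(w,W(b,(55,34,74))).round(1),proj(w,W(b,(112,51,62))).round(1),proj(w,W(b,(24,0,50))).round(1))
E
```

```text
-75 6.0 mid x -80 [123.  54.]
-68 15.0 mid x -79 [121.  53.]
-62 21.0 mid x -77 [120.  53.]
-55 29.0 mid x -75 [120.  54.]
16.87 [-0.696, 0.21, 0.383, 1.735, -0.084, 1.217, 0.002] [0.5482 0.1621 0.1969] F [ 0.5 -0.6  0.8] w 0.502 0.0
([0.012, -0.013, 0.031], [0.0, -0.004, -0.001])
[259.  208.2] [211.2 271.6] [274.7 248.4] [184.9 288.7]
```

View pics/h.png

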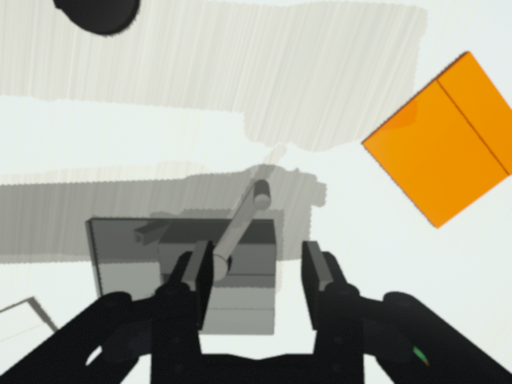

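The wrist view shows the post top at (261,201), within about 4 mm of the prediction and between the open fingers at x 205 and 312. I'll descend around it.

>>> arm_command(
  offset=[
    [0.02,0.01,-0.35],
    [0.02,0.01,-0.7],
    [0.02,0.01,-1.0],
    [0.02,0.01,-1.0],
    [0.02,0.01,-1.0],
  ],
  angular=[
    [0,0,0],
    [0,0,0],
    [0,0,0],
    [0,0,0],
    [0,0,0],
  ],
)

```text
time_s: 17.33
ee_pos: [0.5504, 0.1612, 0.0981]
eef_rot: [[-0.286, 0.958, -0.004], [0.958, 0.286, 0.0], [0.001, -0.004, -1.0]]
force: [0.7, -0.1, 1.6]
width: 0.501
gripper_force: 0.0
```

>>> arm_command(
  offset=[
    [-0.06,-0.02,-0.02],
    [-0.12,-0.035,-0.02],
    [-0.24,-0.03,-0.02],
    [-0.35,-0.02,-0.02],
    [-0.45,-0.03,-0.02],
    [-0.56,-0.05,-0.02],
    [-0.66,-0.09,-0.02],
    [-0.76,-0.13,-0.02],
    [-0.84,-0.19,-0.02],
    [-0.9,-0.24,-0.02],
    [-0.9,-0.24,-0.02],
    [-0.9,-0.24,-0.02],
  ],
  angular=[
    [0,0,0],
    [0,0,0],
    [0,0,0],
    [0,0,0],
    [0,0,0],
    [0,0,0],
    [0,0,0],
    [0,0,0],
    [0,0,0],
    [0,0,0],
    [0,0,0],
    [0,0,0],
  ],
)

```text
time_s: 18.33
ee_pos: [0.4611, 0.1387, 0.0968]
eef_rot: [[-0.287, 0.958, -0.001], [0.958, 0.287, 0.002], [0.002, -0.0, -1.0]]
force: [3.6, 3.0, 0.3]
width: 0.496
gripper_force: 2.1
```

```bash
python3 - <<'E'
from plan import *
st(); w=shot("wrist"); S=shot("scene"); pickle.dump((w,S),open("w4.pkl","wb"))
f=lambda i:cv2.resize(i,(400,300),interpolation=cv2.INTER_CUBIC)
cv2.imwrite("pics/i.png",np.clip(np.hstack([f(w["frame"]),f(S["frame"][150:234,190:302])])*1.3,0,255).astype(np.uint8))
E
```

```text
18.33 [-0.726, 0.126, 0.367, 2.05, -0.057, 0.975, -0.038] [0.4611 0.1387 0.0968] F [3.6 3.  0.3] w 0.496 2.0810654014348984
```

>>> arm_command(
  offset=[
    [-0.02,-0.02,0],
    [-0.04,-0.04,0],
    [-0.05,-0.05,0],
    [-0.05,-0.05,0],
    [-0.05,-0.05,0],
  ],
  angular=[
    [0,0,0],
    [0,0,0],
    [0,0,0],
    [0,0,0],
    [0,0,0],
  ],
)

```text
time_s: 18.85
ee_pos: [0.4564, 0.134, 0.0964]
eef_rot: [[-0.287, 0.958, -0.001], [0.958, 0.287, 0.002], [0.002, -0.001, -1.0]]
force: [4.2, 2.6, 1.3]
width: 0.497
gripper_force: 2.3
```

>>> arm_command(
  offset=[
    [-0.02,-0.02,0],
    [-0.04,-0.04,0],
    [-0.04,-0.04,0],
    [-0.04,-0.04,0],
  ],
  angular=[
    [0,0,0],
    [0,0,0],
    [0,0,0],
    [0,0,0],
  ],
)

```text
time_s: 19.18
ee_pos: [0.4545, 0.1319, 0.0969]
eef_rot: [[-0.288, 0.958, 0.004], [0.958, 0.288, 0.004], [0.003, 0.005, -1.0]]
force: [15.6, 10.9, -9.4]
width: 0.497
gripper_force: 8.8
```

```bash
python3 - <<'E'
from plan import *
st(); S=shot("scene"); w=shot("wrist"); pickle.dump((w,S),open("w5.pkl","wb"))
f=lambda i:cv2.resize(i,(400,300),interpolation=cv2.INTER_CUBIC)
cv2.imwrite("pics/j.png",np.clip(np.hstack([f(w["frame"]),f(S["frame"][150:234,190:302])])*1.3,0,255).astype(np.uint8))
E
```

```text
19.18 [-0.723, 0.104, 0.369, 2.073, -0.049, 0.967, -0.036] [0.4545 0.1319 0.0969] F [15.6 10.9 -9.4] w 0.497 8.81524533033371
```

View pics/j.png

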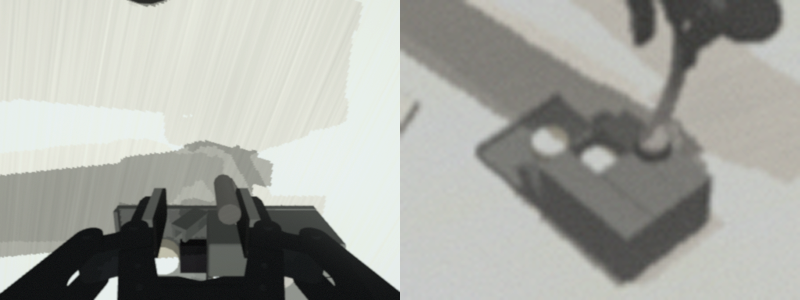

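The wrist view shows the post at (228,200) against the right finger, and the force jump says the stop is reached. The ejected tablet is on the front floor at scene crop (550,140) and the well tablet at (598,158). I'll let the lever back under control, then lift.

>>> arm_command(
  offset=[
    [0.1,0.09,0],
    [0.19,0.16,0],
    [0.29,0.21,0],
    [0.39,0.24,0],
    [0.5,0.26,0],
    [0.6,0.27,0],
    [0.72,0.265,0],
    [0.83,0.255,0],
    [0.95,0.29,0],
    [0.97,0.295,0],
    [0.97,0.295,0],
    [0.97,0.295,0],
  ],
  angular=[
    [0,0,0],
    [0,0,0],
    [0,0,0],
    [0,0,0],
    [0,0,0],
    [0,0,0],
    [0,0,0],
    [0,0,0],
    [0,0,0],
    [0,0,0],
    [0,0,0],
    [0,0,0],
  ],
)

```text
time_s: 20.28
ee_pos: [0.5482, 0.159, 0.0958]
eef_rot: [[-0.287, 0.958, -0.003], [0.958, 0.287, 0.001], [0.002, -0.003, -1.0]]
force: [1.1, -0.3, 0.1]
width: 0.503
gripper_force: 0.0
```

>>> arm_command(
  offset=[
    [0,0,0.3],
    [0,0,0.6],
    [0,0,0.9],
    [0,0,0.9],
    [0,0,0.9],
  ],
  angular=[
    [0,0,0],
    [0,0,0],
    [0,0,0],
    [0,0,0],
    [0,0,0],
  ],
)

```text
time_s: 20.7
ee_pos: [0.5493, 0.1596, 0.1881]
eef_rot: [[-0.287, 0.958, 0.001], [0.958, 0.287, 0.003], [0.003, 0.002, -1.0]]
force: [-0.7, -0.2, -0.6]
width: 0.496
gripper_force: 0.0
```

```bash
cat > tab.py <<'E'
from plan import *
S=shot("scene"); V=shot("side"); s=readout.state(); st()
# tablet: bright blob inside the dispenser's front-floor region
def blob(d,z=22,ring=None):
    poly=np.array([proj(d,W(b,p)) for p in((-90,-51,8),(-90,51,8),(-5,51,8),(-5,-51,8))],np.int32)
    m=np.zeros(d["frame"].shape[:2],np.uint8); cv2.fillConvexPoly(m,poly,255)
    g=cv2.cvtColor(d["frame"],cv2.COLOR_BGR2GRAY); th=((g>115)&(m>0)).astype(np.uint8)
    n,l,stt,c=cv2.connectedComponentsWithStats(th); return [(stt[i,4],c[i].round(1).tolist(),(DR.T@(onz(d,*c[i],z/1000)-W(b,(0,0,0)))*1000).round(1)) for i in range(1,n) if stt[i,4]>8], (np.percentile(g[m>0],[10,50,90,98]))
print("scene",blob(S)); print("side",blob(V))
pp=proj(S,W(b,(97.5,107.6,110))); x,y=pp.astype(int); print("post pred",pp)
g=cv2.cvtColor(S["frame"],cv2.COLOR_BGR2GRAY); print(g[y-4:y+8:1,x-6:x+9])
E
python3 tab.py
```

```text
20.8 [-0.696, 0.217, 0.389, 1.752, -0.09, 1.192, 0.01] [0.5481 0.1593 0.1856] F [-0.5 -0.5  0.1] w 0.502 0.0
scene ([(np.int32(33), [214.4, 193.2], array([-63.6, -47.8,  22. ])), (np.int32(37), [230.4, 189.9], array([-39.5,  -0.6,  22. ]))], array([ 64.,  87., 118., 150.]))
side ([(np.int32(78), [210.5, 223.3], array([-42.3,  -3.2,  22. ]))], array([ 50.  ,  76.  ,  98.  , 157.88]))
post pred [286.44041124 176.66657153]
[[137 135 136 137 137 139 139 139 138 138 138 137 138 138 140]
 [137 138 136 137 137 136 139 138 138 138 138 139 138 138 139]
 [137 136 138 137 137 137 136 135 133 134 140 139 138 137 139]
 [136 137 137 136 137 136 126 111 108 117 128 138 135 138 139]
 [135 135 134 135 137 133 111  90  85  95 115 131 138 138 136]
 [137 136 136 138 136 130  99  80  77  84 109 132 136 137 136]
 [139 136 135 136 137 127  94  71  70  82 114 135 136 137 138]
 [145 138 135 135 136 125  90  67  69  84 119 137 136 137 137]
 [150 143 139 134 134 123  87  70  66  87 125 138 139 137 138]
 [153 150 147 141 133 115  84  69  69  92 127 138 139 136 137]
 [151 152 147 143 138 109  79  67  68  94 127 139 139 139 138]
 [144 138 131 128 121  93  71  68  71  94 130 139 138 138 138]]
```

```bash
python3 - <<'E'
from s2 import *
print(ctrl.tips_ahead); st(); q=q0
G=W(b,(-41,-2,22)); H=W(b,(-41,-2,120)); K=W(b,(-30,20,190))
for P_ in(K,H,G):
    q,mg,e=leg(q,P_,Md,3); print(P_.round(4),q.round(2),mg.round(2),e.round(4))
print(cmd(H,Md,s["ee_pos"],s["eef_rot"]))
U=W(t,(50,0,64+14+100)); U2=W(t,(50,0,64+14)); q1,_,_=leg(q,H,Md,2); q1,mg,e=leg(q1,U,Md); print("U",U.round(4),q1.round(2),mg,e); q1,mg,e=leg(q1,U2,Md); print(U2.round(4),q1.round(2),mg,e)
E
```

```text
0.011
20.8 [-0.696, 0.217, 0.389, 1.752, -0.09, 1.192, 0.01] [0.5481 0.1593 0.1856] F [-0.5 -0.5  0.1] w 0.502 0.0
[0.4526 0.0402 0.19  ] [-0.64 -0.06  0.45  2.01  0.03  1.18  0.09] 0.32 0.0001
[0.4484 0.016  0.12  ] [-0.61  0.02  0.49  2.1  -0.01  1.02  0.18] 0.3 0.0
[0.4484 0.016  0.022 ] [-0.57  0.2   0.49  2.18 -0.14  0.79  0.3 ] 0.22 0.0
([-0.997, -1.433, -0.656], [-0.001, -0.003, 0.001])
U [ 0.5448 -0.3179  0.178 ] [-0.12  0.33  0.75  1.7  -0.25  1.21  0.98] 0.35603639516905083 0.00011360030995707403
[ 0.5448 -0.3179  0.078 ] [-0.07  0.45  0.7   1.78 -0.34  1.04  1.05] 0.6173907719848177 1.1278006709079516e-05
```

>>> arm_command(
  offset=[
    [-0.5,-0.72,0],
    [-0.5,-0.72,0],
    [-0.5,-0.72,0],
    [-0.5,-0.72,0],
  ],
  angular=[
    [0,0,0],
    [0,0,0],
    [0,0,0],
    [0,0,0],
  ],
  claw=0.04,
)

```text
time_s: 21.13
ee_pos: [0.4969, 0.0846, 0.1851]
eef_rot: [[-0.284, 0.959, -0.004], [0.959, 0.284, 0.001], [0.002, -0.004, -1.0]]
force: [0.4, 0.1, 0.4]
width: 0.516
gripper_force: 0.0
```

>>> arm_command(
  offset=[
    [-0.5,-0.72,-0.3],
    [-0.5,-0.72,-0.65],
    [-0.5,-0.72,-0.65],
    [-0.5,-0.72,-0.65],
    [-0.5,-0.72,-0.65],
    [-0.5,-0.72,-0.65],
    [-0.5,-0.72,-0.65],
  ],
  angular=[
    [0,0,0],
    [0,0,0],
    [0,0,0],
    [0,0,0],
    [0,0,0],
    [0,0,0],
    [0,0,0],
  ],
)

```text
time_s: 21.72
ee_pos: [0.4501, 0.0165, 0.122]
eef_rot: [[-0.289, 0.957, -0.001], [0.957, 0.289, 0.002], [0.002, -0.0, -1.0]]
force: [0.6, -0.9, -0.3]
width: 0.519
gripper_force: 0.0
```

```bash
python3 - <<'E'
from plan import *
s=readout.state(); st(); w=shot("wrist"); g=cv2.cvtColor(w["frame"],cv2.COLOR_BGR2GRAY)
for p in((-41,-2,22),(24,0,36)): print(p,proj(w,W(b,p)).round(0))
u,v=proj(w,W(b,(-41,-2,22))).astype(int); print(np.percentile(g,[5,50,95]))
for k in range(-60,61,6): print(' '.join('%3d'%g[v+k,u+j] if 0<=v+k<384 and 0<=u+j<512 else '  .' for j in range(-66,67,6)))
print(cmd(W(b,(-41,-2,22)),s["eef_rot"],s["ee_pos"],s["eef_rot"]))
E
```

```text
21.72 [-0.595, 0.019, 0.47, 2.097, -0.012, 1.028, 0.175] [0.4501 0.0165 0.122 ] F [ 0.6 -0.9 -0.3] w 0.519 0.0
(-41, -2, 22) [255. 200.]
(24, 0, 36) [346. 204.]
[ 19. 151. 202.]
202 164  94 148 148 135 127 128 128 143 143 127 127 121 123 105  95 103  93  94  97  97  56
202 174 102 148 147 130 128 128 127 127 127 127 126 126 125 125 125 124 125 116 116  96  55
202 180 103 147 147 136 127 127 126 127 126 126 126 126 125 125 124 124 121 116 116  90  54
201 184 108 146 146 143 125 126 126 126 125 125 125 125 125 126 124 124 120 116 115  74  53
201 189 117 146 145 132 126 125 125 125 125 122 123 124 125 124 124 124 122 115 115  88  54
201 195 123 145 144 144 125 124 124 110 154 194 193 122 122 124 123 124 123 116 114  97  55
140 155 128 144 143 143 143 140 126 199 200 199 199 200 172 119 123 123 115 115 115  73  54
139 139  92  94  94 101 101 100 179 194 147 140 139 140 140  83 104 122 116 114 114  74  53
139 140  92  92  93  93 100  99 167 145 139 159 165 165 163 123  97  98 102 127 124  89  53
140 140  92  88  92  91  92  92 159 165 166 165 165 164 163 109  97  97  92  88  89  79  53
14
[... 351 characters left out ...]
86  86  53  53
139 140  90  73  88  88  88  88  88  87  94  93  88  87  87  76  94  83  77  85  84  52  54
138 140  91  73  88  89  88  88  88  88  96  95  96  95  89  75  72  72  60  67  65  51  53
137 139  93  84  88  88  87  95  95  96  96  95  95  86  85  67  59  61  60  57  64  52  52
139 127  75  39  92  94  98 104 104 104  99  99  99  92  86  59  66  59  56  65  46  75  60
140  76  74  27 133 149 153 149 151 152 153 148 152 148 121  72  60  64  72  63  28  76  75
 32  75  71  24 136 151 153 150 152 151 149 150 152 149  92  62  58  75  67  66  27  74  76
 68  76  37  24 128 151 152 152 150 152 148 150 149 149 146  97  82  72 115 123  25  41  76
([-0.017, -0.006, -1.0], [0.0, 0.0, 0.0])
```

```bash
python3 - <<'E'
from plan import *
w=shot("wrist"); g=cv2.cvtColor(w["frame"],cv2.COLOR_BGR2GRAY).astype(int); pickle.dump(w,open("w6.pkl","wb"))
for x in(-80,-60):
  for y in(51,-51):
    a=proj(w,W(b,(x,y,8))); u,v=a.astype(int); lo=max(0,v-20); print((x,y),a.round(1),"col rows from",lo,g[lo:v+20,u].tolist())
for v0 in(140,180):
  a=proj(w,W(b,(-88,0,14))); u=int(a[0]); print("edge",a.round(1),u-20,g[v0,max(0,u-20):u+20].tolist())
M_=((g>135)).astype(np.uint8); M_[:, :215]=0; M_[:,300:]=0; M_[:155]=0; M_[235:]=0
n,l,s_,c=cv2.connectedComponentsWithStats(M_)
for i in range(1,n):
  if s_[i,4]>200: print(s_[i],c[i].round(1))
# predicted outline for tablet at (-41,y)
for y in(-2,2,6):
  pts=np.array([proj(w,W(b,(-41+17*np.cos(k),y+17*np.sin(k),z))) for k in np.linspace(0,6.28,40) for z in(8,22)]); print(y,pts.min(0).round(1),pts.max(0).round(1))
E
```

```text
(-80, 51) [202.8 127. ] col rows from 107 [201, 201, 202, 202, 202, 202, 201, 199, 194, 191, 184, 160, 127, 136, 145, 143, 144, 147, 149, 149, 149, 149, 147, 143, 140, 140, 142, 145, 146, 146, 144, 136, 129, 135, 138, 138, 140, 143, 144, 138]
(-80, -51) [208.9 250. ] col rows from 229 [88, 87, 86, 86, 87, 88, 87, 88, 87, 87, 85, 77, 46, 29, 28, 27, 26, 26, 25, 25, 26, 26, 25, 23, 24, 25, 24, 25, 26, 24, 25, 24, 23, 24, 24, 22, 23, 22, 22, 22]
(-60, 51) [229.5 127. ] col rows from 107 [202, 202, 202, 202, 201, 201, 202, 202, 201, 201, 193, 164, 123, 133, 146, 148, 148, 148, 148, 148, 148, 148, 144, 135, 129, 129, 129, 128, 129, 128, 128, 128, 128, 128, 128, 128, 128, 128, 128, 127]
(-60, -51) [232.6 250. ] col rows from 229 [88, 88, 88, 91, 94, 95, 96, 96, 96, 96, 96, 95, 96, 104, 122, 143, 149, 149, 150, 150, 150, 151, 151, 152, 153, 152, 152, 152, 151, 151, 150, 151, 151, 150, 151, 151, 151, 151, 151, 151]
edge [194.5 194.5] 174 [202, 202, 202, 202, 202, 202, 202, 202, 202, 202, 202, 202, 202, 202, 202, 202, 202, 201, 198, 187, 167, 153, 149, 149, 143, 118, 94, 112, 135, 145, 148, 149, 148, 148, 148, 148, 148, 148, 148, 148]
edge [194.5 194.5] 174 [155, 155, 148, 141, 139, 140, 140, 139, 138, 138, 138, 139, 140, 139, 139, 140, 140, 139, 139, 140, 139, 132, 115, 100, 96, 96, 93, 79, 70, 75, 84, 92, 94, 94, 94, 94, 96, 99, 101, 102]
[ 234  168   44   42 1439] [255.8 188.7]
-2 [232.5 173.9] [277.5 221.1]
2 [232.4 168.9] [277.6 216.3]
6 [232.2 163.8] [277.7 211.4]
```

>>> arm_command(
  offset=[
    [-0.025,0.035,-0.25],
    [-0.025,0.035,-0.5],
    [-0.025,0.035,-0.75],
    [-0.025,0.035,-0.93],
    [-0.025,0.035,-0.93],
    [-0.025,0.035,-0.93],
  ],
  angular=[
    [0,0,0],
    [0,0,0],
    [0,0,0],
    [0,0,0],
    [0,0,0],
    [0,0,0],
  ],
)

```text
time_s: 22.32
ee_pos: [0.4468, 0.0195, 0.0283]
eef_rot: [[-0.288, 0.958, -0.002], [0.958, 0.288, 0.001], [0.002, -0.002, -1.0]]
force: [0.3, 0.4, -0.3]
width: 0.517
gripper_force: 0.0
```

>>> arm_command(
  offset=[
    [0,0,-0.03],
    [0,0,-0.06],
    [0,0,-0.06],
    [0,0,-0.06],
  ],
  angular=[
    [0,0,0],
    [0,0,0],
    [0,0,0],
    [0,0,0],
  ],
)

```text
time_s: 22.65
ee_pos: [0.4478, 0.0197, 0.0264]
eef_rot: [[-0.287, 0.958, -0.001], [0.958, 0.287, 0.005], [0.005, 0.001, -1.0]]
force: [-36.5, -4.7, 74.6]
width: 0.521
gripper_force: 41.4
```

>>> arm_command(
  offset=[
    [0,0,0],
    [0,0,0],
    [0,0,0],
    [0,0,0],
    [0,0,0],
    [0,0,0],
  ],
  angular=[
    [0,0,0],
    [0,0,0],
    [0,0,0],
    [0,0,0],
    [0,0,0],
    [0,0,0],
  ],
  claw=-1,
)

```text
time_s: 23.15
ee_pos: [0.4527, 0.021, 0.0276]
eef_rot: [[-0.288, 0.958, 0.009], [0.958, 0.288, 0.006], [0.003, 0.01, -1.0]]
force: [-9.8, 0.3, 57.1]
width: 0.356
gripper_force: 67.0
```

>>> arm_command(
  offset=[
    [0,0,0.02],
    [0,0,0.04],
    [0,0,0.06],
    [0,0,0.06],
    [0,0,0.06],
  ],
  angular=[
    [0,0,0],
    [0,0,0],
    [0,0,0],
    [0,0,0],
    [0,0,0],
  ],
)

```text
time_s: 23.57
ee_pos: [0.4465, 0.0191, 0.0283]
eef_rot: [[-0.288, 0.958, -0.002], [0.958, 0.288, 0.002], [0.002, -0.001, -1.0]]
force: [-1.1, 0.6, 3.3]
width: 0.352
gripper_force: 59.6
```

```bash
python3 - <<'E'
from plan import *
s=readout.state(); st(); w=shot("wrist"); S=shot("scene"); V=shot("side"); pickle.dump((w,S,V),open("w7.pkl","wb"))
g=cv2.cvtColor(w["frame"],cv2.COLOR_BGR2GRAY)
p=W(b,(-37,4,22)); u,v=proj(w,p).astype(int); print(u,v)
for k in range(-72,73,6): print(' '.join('%3d'%g[v+k,u+j] if 0<=v+k<384 and 0<=u+j<512 else '  .' for j in range(-90,91,6)))
for n,d in(("S",S),("V",V)):
  u,v=proj(d,p).astype(int); gg=cv2.cvtColor(d["frame"],cv2.COLOR_BGR2GRAY); print(n,u,v); print(gg[v-14:v+14:2,u-20:u+20:2])
E
```

```text
23.57 [-0.574, 0.173, 0.467, 2.183, -0.11, 0.808, 0.255] [0.4465 0.0191 0.0283] F [-1.1  0.6  3.3] w 0.352 59.59903299808502
267 258
119 153 153 153 153 153 153 152 152 151 132 132 132 132 131 131 131 131 130 130 126 127 130 130 113 109  99 121 121 112  56
129 133 138 151 152 152 151 141 131 131 131 131 131 131 131 131 130 131 130 129 130 129 130 129 129 120 121 121 121 113  54
129 132 132 131 146 151 151 131 131 131 130 131 130 131 130 131 130 130 130 129 129 130 130 130 129 121 121 121 121  95  52
 74  82  93 125  87 120 130 130 130 130 129 130 128 108 126 109 118 129 129 129 129 130 129 129 128 121 121 121 120  81  52
 71  75  76  76  75  74  74  75  88  84  88  83  83  84  83  83  83  83  83  95 128 129 129 129 129 121 120 120 121  81  53
 67  75  74  74  74  74  74  74  73  74  77  99 108 109 110 109  87  83  83  83  83  82 127 129 129 121 121 121 120  72  81
 62  74  73  73  73  73  74  73  73  74 106 109 117 120 121 111 110 105  83  83  83  82  82  82 129 120 121 120 128  84  89
 58  73  73  73  73  72  72  73  73 104 118 141 148 149 149 149 147 115  97  83  82  81  82  82  76
[... 3834 characters left out ...]
  66  55
   47  44]
 [ 34  34  34  32  32  31  49  90  98  97  92  76  41  40  45  38  46  46
   45  46]
 [ 34  34  34  35  32  33  46  79  90  88  88  86  65  41  49  43  46  46
   48  50]
 [ 45  40  54  46  32  40  54  74  89  88  89  89  79  45  51  46  46  46
   52  55]
 [ 61  58  59  44  33  40  56  68  90  96  95  96  81  51  47  46  48  52
   53  56]
 [ 51  49  49  45  36  38  55  67 101 110 109  99  74  52  50  53  54  56
   55  51]
 [ 52  49  48  48  42  41  56  65  93  95  92  80  64  56  59  59  55  57
   57  50]
 [ 60  50  49  49  49  49  51  57  74  79  75  64  57  57  61  62  59  55
   50  48]
 [ 78  56  53  51  55  56  55  55  57  59  57  56  57  60  63  63  58  50
   47  48]]
```

Numbers from the wrist view show a round, evenly bright disc about 57 px across between the two dark fingers, so the tablet is gripped flat. I'll lift it gently.

>>> arm_command(
  offset=[
    [0,0,0.05],
    [0,0,0.12],
    [0,0,0.25],
    [0,0,0.45],
    [0,0,0.7],
    [0,0,0.95],
    [0,0,0.95],
    [0,0,0.95],
  ],
  angular=[
    [0,0,0],
    [0,0,0],
    [0,0,0],
    [0,0,0],
    [0,0,0],
    [0,0,0],
    [0,0,0],
    [0,0,0],
  ],
)

```text
time_s: 24.38
ee_pos: [0.4474, 0.019, 0.1249]
eef_rot: [[-0.287, 0.958, 0.001], [0.958, 0.287, 0.003], [0.002, 0.002, -1.0]]
force: [-0.1, -0.5, -0.0]
width: 0.356
gripper_force: 59.3
```

```bash
python3 - <<'E'
from plan import *
s=readout.state(); st(); w=shot("wrist"); g=cv2.cvtColor(w["frame"],cv2.COLOR_BGR2GRAY); a=pickle.load(open("w7.pkl","rb"))[0]; ga=cv2.cvtColor(a["frame"],cv2.COLOR_BGR2GRAY)
p=s["ee_pos"]-[0,0,.006]; u,v=proj(w,p).astype(int); print(u,v)
for k in range(-48,49,8): print(' '.join('%3d'%g[258+k,267+j] for j in range(-64,57,8)),' | ',' '.join('%3d'%ga[258+k,267+j] for j in range(-64,57,8)))
# well check in scene: tablets
S=shot("scene"); gg=cv2.cvtColor(S["frame"],cv2.COLOR_BGR2GRAY); u,v=proj(S,W(b,(24,0,36))).astype(int); print(u,v); print(gg[v-7:v+8,u-9:u+10])
V=shot("side"); gg=cv2.cvtColor(V["frame"],cv2.COLOR_BGR2GRAY); u,v=proj(V,W(b,(24,0,36))).astype(int); print(u,v); print(gg[v-9:v+10:1,u-11:u+12:1])
E
```

```text
24.38 [-0.606, 0.007, 0.473, 2.101, -0.007, 1.033, 0.162] [0.4474 0.019  0.1249] F [-0.1 -0.5 -0. ] w 0.356 59.34563755989075
257 263
 91  90  89  90  89  89  88  88  88  87  95  95  87  88  74  51  |   75  75  75  83  91  83  84  84  83  83  83  95 129 129 129 128
 90  89  89  89  88  98 101 102 102  95  95  95  86  87  52  52  |   74  74  74  74  75 106 109 110 110  97  82  82  83 106 129 129
 90  88  88  88  99 125 139 139 141 106  97  83  82  85  53  54  |   73  72  73  73 107 135 149 149 150 115  99  83  82  82  82 109
 90  88  87  95 125 124 137 140 139 139 124  58  65  61  52  54  |   73  73  72 102 133 133 146 149 149 148 133  73  82  74  75  73
 91  77  74 123 124 124 123 124 123 124 126  30  77  64  52  57  |   72  79  80 132 132 132 132 132 132 132 132  30  82  73  71  72
 58  76  52 122 123 124 124 124 124 124 123  27  77  47  43  62  |   36  81  57 130 132 132 132 132 132 132 132  29  82  51  53  72
 28  75  26 121 124 124 124 123 123 124 124  27  75  75  28  67  |   26  80  25 128 132 131 132 132 132 132 131  26  81  79  28  68
 64  75  22 119 124 123 124 124 124 124 12
[... 3125 characters left out ...]
 93  95  95  95  95]
 [ 51  44  41  40  40  42  52  66  72  68  63  60  60  64  70  76  84  91
   94  95  95  96  95]
 [ 59  49  43  41  40  40  44  51  56  59  59  59  64  72  82  87  92  94
   95  96  95  95  95]
 [ 66  55  47  44  43  41  42  45  52  56  59  60  66  79  88  93  95  95
   96  96  96  96  97]
 [ 71  61  53  47  44  41  42  44  48  54  57  60  66  77  85  91  95  96
   96  96  96  96  97]
 [ 73  68  57  51  46  43  43  45  46  50  55  59  62  68  76  87  94  96
   97  96  96  95  93]
 [ 75  71  63  53  49  45  43  43  43  46  52  57  61  62  71  86  95  96
   95  94  91  88  82]
 [ 75  73  68  59  53  49  46  42  42  43  48  54  59  61  70  84  93  94
   91  87  80  72  64]]
```

The tablet is lifted and unchanged in the tool, and a tablet still sits in the well. Carrying it to the upper tier.

>>> arm_command(
  offset=[
    [0.05,-0.1,0.35],
    [0.1,-0.4,0.4],
    [0.25,-0.84,0.4],
    [0.25,-0.84,0.4],
  ],
  angular=[
    [0,0,0],
    [0,0,0],
    [0,0,0],
    [0,0,0],
  ],
)

```text
time_s: 24.87
ee_pos: [0.4724, -0.0713, 0.1636]
eef_rot: [[-0.282, 0.959, -0.0], [0.959, 0.282, -0.001], [-0.001, -0.001, -1.0]]
force: [-0.7, -0.5, 0.5]
width: 0.354
gripper_force: 59.5
```

>>> arm_command(
  offset=[
    [0.08,-0.28,0],
    [0.17,-0.56,0],
    [0.25,-0.84,0],
    [0.25,-0.84,0],
  ],
  angular=[
    [0,0,0],
    [0,0,0],
    [0,0,0],
    [0,0,0],
  ],
)

```text
time_s: 25.2
ee_pos: [0.4963, -0.1549, 0.1626]
eef_rot: [[-0.282, 0.959, -0.003], [0.959, 0.282, -0.002], [-0.001, -0.003, -1.0]]
force: [-1.0, -0.0, -0.1]
width: 0.356
gripper_force: 59.5
```

>>> arm_command(
  offset=[
    [0.08,-0.28,0],
    [0.17,-0.56,0],
    [0.25,-0.84,0],
    [0.25,-0.84,0],
  ],
  angular=[
    [0,0,0],
    [0,0,0],
    [0,0,0],
    [0,0,0],
  ],
)

```text
time_s: 25.53
ee_pos: [0.5209, -0.2388, 0.1624]
eef_rot: [[-0.282, 0.959, -0.003], [0.959, 0.282, -0.002], [-0.001, -0.004, -1.0]]
force: [-1.4, -1.2, 0.1]
width: 0.351
gripper_force: 59.5
```

>>> arm_command(
  offset=[
    [0.08,-0.28,0],
    [0.17,-0.56,0],
    [0.24,-0.84,-0.1],
    [0.24,-0.84,-0.3],
    [0.24,-0.84,-0.4],
    [0.24,-0.84,-0.4],
    [0.24,-0.84,-0.4],
  ],
  angular=[
    [0,0,0],
    [0,0,0],
    [0,0,0],
    [0,0,0],
    [0,0,0],
    [0,0,0],
    [0,0,0],
  ],
)

```text
time_s: 26.12
ee_pos: [0.545, -0.3157, 0.1223]
eef_rot: [[-0.288, 0.958, -0.004], [0.958, 0.288, 0.003], [0.004, -0.003, -1.0]]
force: [0.5, -0.5, -0.4]
width: 0.351
gripper_force: 59.5
```

```bash
python3 - <<'E'
from plan import *
s=readout.state(); st(); print("tray frame TCP",(TR.T@(s["ee_pos"]-W(t,(0,0,0)))*1000).round(1)); print(s["eef_rot"][:,2].round(4))
w=shot("wrist"); g=cv2.cvtColor(w["frame"],cv2.COLOR_BGR2GRAY)
for k in range(-16,33,8): print(' '.join('%3d'%g[258+k,267+j] for j in range(-64,57,8)))
E
```

```text
26.12 [-0.08, 0.452, 0.695, 1.681, -0.315, 1.129, 0.995] [ 0.545  -0.3157  0.1223] F [ 0.5 -0.5 -0.4] w 0.351 59.5040363073349
tray frame TCP [ 50.7   2.1 122.3]
[-0.0042  0.0028 -1.    ]
130  80  66 109 111 111 111 111 111 110 111  31  69 133 140 128
 56  66  47 108 110 110 109 110 110 110 110  28  68  61 110 118
 24  66  24 107 110 111 110 110 110 111 110  25  67  68  31  89
 56  65  19 105 110 109 110 110 111 110 110  24  54  68  31  37
 65  65  17 104 126 134 135 132 111 111 135  23  25  67  32  30
 20  78  17 124 141 138 134 133 134 139 139  21  25  64  24  28
 18  20  14 140 140 140 140 140 139 139 139  25  25  23  23  29
```

>>> arm_command(
  offset=[
    [0,0,-0.12],
    [0,0,-0.24],
    [0,0,-0.34],
    [0,0,-0.34],
    [0,0,-0.34],
  ],
  angular=[
    [0,0,0],
    [0,0,0],
    [0,0,0],
    [0,0,0],
    [0,0,0],
  ],
)

```text
time_s: 26.58
ee_pos: [0.545, -0.3167, 0.0884]
eef_rot: [[-0.287, 0.958, -0.003], [0.958, 0.287, 0.002], [0.003, -0.003, -1.0]]
force: [0.1, -0.2, -0.6]
width: 0.35
gripper_force: 59.5
```

>>> arm_command(
  offset=[
    [0,0,-0.01],
    [0,0,-0.02],
    [0,0,-0.03],
    [0,0,-0.03],
  ],
  angular=[
    [0,0,0],
    [0,0,0],
    [0,0,0],
    [0,0,0],
  ],
)

```text
time_s: 26.92
ee_pos: [0.5456, -0.3172, 0.0865]
eef_rot: [[-0.287, 0.958, -0.001], [0.958, 0.287, 0.001], [0.002, -0.001, -1.0]]
force: [0.5, -1.0, 0.3]
width: 0.347
gripper_force: 59.5
```

>>> arm_command(
  offset=[
    [0,0,-0.01],
    [0,0,-0.02],
    [0,0,-0.02],
    [0,0,-0.02],
  ],
  angular=[
    [0,0,0],
    [0,0,0],
    [0,0,0],
    [0,0,0],
  ],
)

```text
time_s: 27.25
ee_pos: [0.5456, -0.3172, 0.0844]
eef_rot: [[-0.287, 0.958, -0.001], [0.958, 0.287, 0.001], [0.002, -0.001, -1.0]]
force: [0.4, -0.1, -0.5]
width: 0.348
gripper_force: 59.6
```

>>> arm_command(
  offset=[
    [0,0,-0.01],
    [0,0,-0.015],
    [0,0,-0.015],
  ],
  angular=[
    [0,0,0],
    [0,0,0],
    [0,0,0],
  ],
)

```text
time_s: 27.5
ee_pos: [0.5457, -0.3173, 0.0842]
eef_rot: [[-0.287, 0.958, -0.001], [0.958, 0.287, 0.002], [0.002, -0.0, -1.0]]
force: [-4.1, 3.2, 12.8]
width: 0.347
gripper_force: 61.2
```

>>> arm_command(
  offset=[
    [0,0,0.005],
    [0,0,0.005],
    [0,0,0.005],
    [0,0,0.005],
    [0,0,0.005],
    [0,0,0.005],
  ],
  angular=[
    [0,0,0],
    [0,0,0],
    [0,0,0],
    [0,0,0],
    [0,0,0],
    [0,0,0],
  ],
  claw=0.05,
)

```text
time_s: 28.0
ee_pos: [0.5454, -0.3171, 0.0832]
eef_rot: [[-0.287, 0.958, -0.002], [0.958, 0.287, 0.002], [0.002, -0.001, -1.0]]
force: [0.5, 0.3, -0.4]
width: 0.525
gripper_force: 0.0
```

>>> arm_command(
  offset=[
    [0,0,0.1],
    [0,0,0.25],
    [0,0,0.5],
    [0,0,0.9],
    [0,0,0.9],
    [0,0,0.9],
    [0,0,0.9],
  ],
  angular=[
    [0,0,0],
    [0,0,0],
    [0,0,0],
    [0,0,0],
    [0,0,0],
    [0,0,0],
    [0,0,0],
  ],
)

```text
time_s: 28.58
ee_pos: [0.5456, -0.3171, 0.1739]
eef_rot: [[-0.287, 0.958, -0.001], [0.958, 0.287, 0.002], [0.002, -0.0, -1.0]]
force: [0.2, 1.0, -0.7]
width: 0.528
gripper_force: 0.0
```

```bash
python3 - <<'E'
from plan import *
s=readout.state(); st(); w=shot("wrist"); S=shot("scene"); V=shot("side"); pickle.dump((w,S,V),open("w8.pkl","wb")); g=cv2.cvtColor(w["frame"],cv2.COLOR_BGR2GRAY)
u,v=proj(w,W(t,(50,2,78))).astype(int); print(u,v)
for k in range(-72,61,6): print(' '.join('%3d'%g[v+k,u+j] if v+k<384 else '  .' for j in range(-66,67,6)))
# outline extents if tablet flat at TCP xy on floor 64
for yo in(-4,0,4):
  pts=np.array([proj(w,W(t,(50.5+17*np.cos(k),1+yo+17*np.sin(k),z)))-[u,v] for k in np.linspace(0,6.28,40) for z in(64,78)]); print(yo,pts.min(0).round(),pts.max(0).round())
gs=cv2.cvtColor(S["frame"],cv2.COLOR_BGR2GRAY); a=((proj(S,W(t,(-78,0,60))))).astype(int); print("plate scene",a); print(gs[a[1]-14:a[1]+16:2,a[0]-28:a[0]+28:3])
g0=cv2.cvtColor(pickle.load(open("d0.pkl","rb"))["scene"]["frame"],cv2.COLOR_BGR2GRAY); x,y=286,176
print("lever diff",np.abs(gs[y-6:y+12,x-30:x+9].astype(int)-g0[y-6:y+12,x-30:x+9]).max(), np.abs(gs[y-6:y+12,x-30:x+9].astype(int)-g0[y-6:y+12,x-30:x+9]).mean())
E
```

```text
28.58 [-0.098, 0.404, 0.719, 1.629, -0.28, 1.217, 0.971] [ 0.5456 -0.3171  0.1739] F [ 0.2  1.  -0.7] w 0.528 0.0
256 200
124  95 136 138 138 138 139 138 139 139 139 146 176 173 173 173 173 172 172 172 172 172 160
125  89 138 138 138 113 111 123 132 138 138 131 142 172 172 172 172 172 172 172 172 172 116
127  85 139 138 138 112 112 112 115 138 129 113 114 161 172 172 172 172 172 172 172 172 118
125  84 138 139 137 112 112 112 112 113 113 113 113 114 172 171 172 171 171 171 171 170  90
123  85 138 138 138 112 111 112 112 112 112 112 113 113 118 171 171 171 171 171 171 171 112
125  86 138 138 138 111 111 111 111 111 112 112 112 113 113 162 171 171 171 171 170 162 142
127  88 139 137 137 111 111 111 111 111 111 111 112 112 112 113 170 170 170 170 171 163 163
128  94 138 138 137 124 111 111 111 111 108 108 109 112 112 113 118 170 170 170 170 147 170
126  85 132 138 138 138 115 112 122  84 107 115 115  88 112 115 113 123 169 170 170 136 168
122  88 126 126 133 137 137 134  94 118 117 118 118 119  92 127 130 112 129 170 170  95 166
120  91 125 126 125 129 137 136 141 118 118 139 143 135 13
[... 1780 characters left out ...]
  50  50  47
   72]
 [157 157 156 159 139 122 124 122 122 123 116  95  81  88  50  50  50  50
   62]
 [157 158 158 157 127 124 121 122 122 114 119 122 121 114  47  49  52  50
   73]
 [159 160 158 153 148 121 123 120 117 122 124 120 122 119  58  48  48  71
   97]
 [157 157 157 155 156 123 121 121 122 122 122 123 123 123  82  49  47  71
  111]
 [159 158 157 154 154 124 124 124 123 120 122 121 121 121  95  54  51  62
   87]
 [160 157 152 154 126  86 125 123 123 123 123 123 123 120 109  62  53  76
  100]
 [158 156 153 146 127  83 116 122 122 125 122 121 123 122 108  73  79 100
  107]
 [158 154 153 154 126  84  92 123 124 124 121 122 119 112  89  82 109 109
  100]]
lever diff 18 13.46011396011396
```

The tablet lies flat on the upper tier, about 40 px round and centred near (255,194) in the wrist image. The lever pixels match the start apart from an even brightness change, and the plate is still in the low tier. Handing in.

```bash
python3 -c "
from rig import job
print(job.close_job())"
```

```text
the job is handed in; nothing more can be done
None
```

I handed the job in at about 29 s of robot time: plate leaning thin edge down in the low tier, lever swung to its stop and back at rest, and one tablet flat on the upper tier. No verdict came back; one fingertip contact reached about 83 N while I was picking up the tablet, I did not re-measure the bystanders at the end, and I saw one tablet in the well but could not confirm the second.

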